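# Close the cement tin: clear the brush and slide the crooked lid home

## Robot

A 6-joint arm with a two-finger parallel gripper is mounted at the origin on a cart in front of the work surface, level with it; the furniture and walls round the work are solid. World frame = base frame: x ahead of the robot, y to its left, z up, the work surface at z = 0. Lengths are in m, angles in rad, forces in N, time in s.
With the tool pointing down it reaches from about 0.275 to 0.825 m from the base axis. Payload 5.2 kg.
Tool frame: the origin (TCP) lies where the fingers leave the gripper's body, on its centre line; the fingertips stand 84 mm ahead of it and the grasp point (between the pads) lies 65 mm ahead of it; z points along the fingers, y is the direction in which the jaws open and shut (so a half turn about z gives the same grasp; the last joint's range is limited). The gripper opens to 93 mm and grips with 3 to 60 N. Pads are 15 mm wide; open, the fingers measure 128 mm over their backs; the gripper's body (75 mm by 188 mm) begins 65 mm behind the grasp point.
Start: joints at [-0.203, 0.259, 1.535, -0, 1.348, -0.203], TCP at [0.55, 0, 0.303] pointing down, gripper open.
Joint ranges: [-3.14, 3.14], [-0.91, 2.08], [0.19, 2.58], [-1.22, 4.36], [0.22, 2.71], [-3.12, 3.12]. Speed limits (rad/s): [2.57, 2.57, 3.14, 3.14, 3.14, 3.14].

## Interface

Orientations are given as a rotation vector (axis times angle).
In Python, from rig import arm, capture, order gives the robot as it stands.
- The arm moves only by the tool play_rows, never from a script. Its argument "steps" is one flat list of numbers, 6 for each row, row after row: the shift along the tool's x, y, z in cm, then the turn, a rotation vector about the tool's x, y, z in rad. A call has 1 to 5 rows; each row shifts and turns the pose as measured when the row begins, along the tool's axes as they then stand; what a row does not reach is not made up. A row lasts 1/10 s, in which the tool goes at most 50 mm and 8.59 degrees, less where a joint would pass 70% of its speed; a pose out of reach is approached as far as the arm can. A call is refused whole if a number of a shift passes 5 or a number of a turn 0.15, either way. A call with a gripper value outside its range is refused whole. "jaw" is the closure, from 0 (fully open) to 1 (shut), set as the call begins (left out, the last holds). The fingers move at their own pace and stop on an object; "newtons" is the grip in N (left out, the last holds). Time passes only in rows, so rows that do not move let the fingers close. It gives the time, the measured TCP pose, the force and the opening at its end, in the units of the state.
- arm.state(): the state, without advancing time (a new reading comes with each control period).
- capture(name): name is "scene" or "side" or "wrist"; returns a dict with "img" (400x640x3 uint8, red, green, blue), "camera_matrix" (3x3 intrinsics, pixels), "world_to_cam" (4x4, takes a point from world to camera coordinates); the wrist camera has in their place "tool_from_camera" (4x4, takes a point from camera to tool coordinates, whose origin is the TCP and whose axes are the flange's). Camera axes: x right, y up, looking along -z (the intrinsics and any distortion apply to the point x, -y, -z); pixel columns grow to the right and rows downward; lengths in m; the calibration is good to about 2 mm. A picture is of the moment at which its call begins: read the wrist's pose just before it. There is no depth.
- order.sign_off(): hands the job in, once; it reports no verdict.
The state is a dict: "clock": time; "joint_pos": joint angles; "joint_vel": joint speeds; "joint_efforts": joint torques, N m; "tool_pos": TCP position; "tcp_rot": TCP orientation; "ft_force": force on the tool from outside, world axes, zero at the start; "wrist_torque": the same for the moment, N m; "opening": finger opening in m.
Only numpy, scipy, OpenCV 4.12 (cv2) and the standard library are available. Lean on these libraries where they do the work, as an engineer would, in place of code of your own. Each camera call takes 0.05 s, during which the arm holds its last target.

## Task

The lid of the cement tin was put down crooked, hanging half off the rim, and the glue brush was left across the open part of the mouth. First lay the brush flat on the black foam insole on the bench with its bristles on the insole, then push the lid over the tin until it drops over the rim and sits level and fully home all round. Leave the tin standing where it is, do not let the brush fall into it or the lid fall off it, keep off the sole block, and do not knock the other things about.

Things in the scene. Friction and masses are not known exactly. Their poses are not given: they have to be found in the camera images.
- tin: open round tin of brown contact cement, loose, about 1.5 kg, standing upright on the bench: outside diameter 171 mm, rim 87 to 90 mm above the bench, wall about 4 mm. Origin: centre of its underside; z up along its axis. The lid fits over this rim from outside.
- lid: round bare-steel lid, no knob, 0.1 to 0.2 kg: disc 185 mm wide, 5 mm thick; skirt below it 12 mm deep, inside diameter 177. Origin: centre of the disc's underside; z: its normal. Starts 56 to 72 mm off the tin's axis, tilted 0.2 rad: outer edge hangs outside (skirt 60 mm above the bench), inner skirt on the rim. The edge rises as it slides in: push in and up, or it tips. Seated: 87 mm above tin's origin.
- brush: glue brush 230 mm long, wooden handle 16 mm wide and 8 mm thick, head and bristles 36 mm wide, 30 g; starts across the rim over the part of the mouth the lid leaves open, its handle end 60 to 80 mm past the rim. Origin: centre of its underside (handle 1 to 9 mm above it); x along it towards the handle's end (handle from x = 0 to 115 mm), y across, z up.
- bristles (a point): middle of the brush's bristles, at (-85, 0, 5) mm in the brush's frame
- insole: black foam insole lying flat on the bench to the left of the tin, fixed, 260 x 96 x 8 mm: a pad for the gluey brush. Origin: centre of its underside; x along its length towards the wide toe end (half width 46 mm for x above 0, 30 mm at the heel), y across, z up.
- spool: wooden spool of brown thread, 40 mm in diameter, 50 mm tall, standing beside the tin; origin: centre of its underside. Bystander.
- tack_tin: small round open tin of tacks, 68 mm in diameter, 24 mm tall, on the bench below the lid's hanging edge; origin: centre of its underside. Bystander.
- bottle: white squeeze bottle with a red nozzle, 68 mm in diameter, 170 mm tall, standing at the back, left of the tin; origin: centre of its underside. Bystander.
- oiler: brass oil can, 58 mm in diameter, 125 mm tall with its thin spout, standing at the back, right of the tin; origin: centre of its underside. Bystander.
- tape_roll: roll of masking tape lying flat, 112 mm in diameter, 36 mm tall, near side, left of the tin; origin: centre of its underside. Bystander.
- sole_block: foot-shaped block 312 x 144 x 84 mm, fixed on the bench to the right of the tin, long side along x; a black outsole lies on it (97 mm high in all) and a wide brush stands upright on that, 60 to 80 mm nearer the robot than the block's origin, its handle rising to 330 mm above the bench and leaning left, to 90 mm left of the block's origin; all fixed. Origin: centre of its underside.

How it is judged:
On the way, in this order (a step that is already met when the one before it is completed fails the run):
1. the brush lies at rest on the insole, bristles on it, let go (x of bristles in the frame of insole between -0.12 and 0.12 m and y of bristles in the frame of insole between -0.04 and 0.04 m and height (world z) of each of bristles, brush below 0.03 m and linear speed of brush below 0.02 m/s and contact force between the fingers and brush below 0.1 N), for 0.2 s.
2. the lid sits level and fully down over the tin's rim (horizontal distance between lid and tin below 0.008 m and z of lid in the frame of tin between 0.083 and 0.0905 m and angle between lid's own z axis and vertical below 0.035 rad and linear speed of lid below 0.02 m/s), for 0.2 s.
At the end, for the whole second after the job is handed in: Lid over the rim: within 8 mm of the tin's axis, origin 83 to 90.5 mm above the tin's, tilt under 0.035 rad. Bristles within 120 mm along and 40 mm across of the insole's origin; brush and bristles below 30 mm. All at rest; tin upright (0.05 rad), within 50 mm of its start (all of step 2 and x of bristles in the frame of insole between -0.12 and 0.12 m and y of bristles in the frame of insole between -0.04 and 0.04 m and height (world z) of each of bristles, brush below 0.03 m and linear speed of brush below 0.02 m/s and angle between tin's own z axis and vertical below 0.05 rad and distance of tin from where it was at the start of the episode below 0.05 m and contact force between the fingers and lid below 0.1 N); the robot touches nothing.
It fails at once if the tin is shoved more than 50 mm or tipped by more than 0.25 rad (distance of tin from where it was at the start of the episode above 0.05 m or angle between tin's own z axis and vertical above 0.25 rad).
It fails at once if the lid falls off the tin (below 60 mm, or tilted by more than 1 rad) (height (world z) of lid below 0.06 m or angle between lid's own z axis and vertical above 1 rad).
It fails at once if the brush drops into the tin (horizontal distance between brush and tin below 0.09 m and height (world z) of brush below 0.06 m).
It fails at once if the sole block is pressed by the robot (contact force between any of the fingers, the arm and sole_block above 5 N).
It fails at once if a bystander is moved more than 40 mm or knocked over (distance of any of spool, tack_tin, bottle, oiler, tape_roll from where it was at the start of the episode above 0.04 m or angle between any of spool, bottle, oiler's own z axis and vertical above 0.6 rad).
It also fails if it takes over 64 s, if anything falls off the work surface, if the arm or the gripper's body presses on something with over 40 N, if the wrist force passes 120 N, or if a joint passes its speed limit or range.

## Working session

There is one attempt and no reset: what is moved stays moved. The work goes in short steps, Python scripts to look and compute and a tool call to move; the robot and the scene stay as the last step left them, time stands still between calls to the robot, and variables do not carry over. Pictures are saved under pics/ and viewed, and the job is handed in when it is done.

Besides the shell and the picture viewer there is one more tool, called after ">>>" by a JSON object that holds its "name" and its "arguments", one argument or row to a line. play_rows: Moves the arm, as the interface text tells. Its arguments: {"type":"object","properties":{"steps":{"type":"array"},"jaw":{"type":"number"},"newtons":{"type":"number"}},"required":["steps"]}

```bash
mkdir -p pics; ls
cat > h.py <<'E'
import numpy as np, cv2
from scipy.spatial.transform import Rotation as R
from rig import arm, capture, order
def snap(n,f):
    s=arm.state(); c=capture(n); cv2.imwrite(f'pics/{f}.png',c['img'][:,:,::-1]); np.savez(f'pics/{f}.npz',pos=s['tool_pos'],rot=s['tcp_rot'],**{k:np.array(v) for k,v in c.items()}); return c
E
python3 - <<'E'
from h import *
for n in ['scene','side','wrist']:
    c=snap(n,n+'0'); print([k for k in c])
    print(np.round(c['camera_matrix'],1), np.round(c.get('world_to_cam',c.get('tool_from_camera')),3))
print(arm.state())
E
```

```text
pics
['img', 'camera_matrix', 'world_to_cam']
[[369.3   0.  316.3]
 [  0.  369.3 198.7]
 [  0.    0.    1. ]] [[ 0.836 -0.548  0.025 -0.446]
 [ 0.276  0.46   0.844 -0.232]
 [-0.474 -0.699  0.536 -0.686]
 [ 0.     0.     0.     1.   ]]
['img', 'camera_matrix', 'world_to_cam']
[[478.5   0.  317.2]
 [  0.  478.5 195.4]
 [  0.    0.    1. ]] [[-0.919 -0.394 -0.021  0.492]
 [ 0.121 -0.33   0.936 -0.153]
 [-0.376  0.858  0.351 -1.278]
 [ 0.     0.     0.     1.   ]]
['img', 'camera_matrix', 'tool_from_camera']
[[316.    0.  324.3]
 [  0.  316.  201.8]
 [  0.    0.    1. ]] [[ 0.001  0.966  0.26   0.073]
 [ 1.    -0.    -0.001  0.001]
 [-0.001  0.26  -0.966 -0.083]
 [ 0.     0.     0.     1.   ]]
{'clock': 0.15, 'joint_pos': array([-2.02772230e-01,  2.59194096e-01,  1.53580022e+00, -3.09625436e-05,
        1.34799237e+00, -2.02773828e-01]), 'joint_vel': array([-0.00163322, -0.00161353, -0.00359144, -0.00033091,  0.00109842,
        0.00086519]), 'joint_efforts': array([ 1.84710952e-03, -4.37643743e+01, -2.84233278e+01,  7.19930883e-02,
        3.80130450e-02, -3.72983607e-06]), 'tool_pos': array([5.49710844e-01, 8.94828152e-05, 3.02111268e-01]), 'tcp_rot': array([-2.22062054e+00, -2.22063933e+00,  1.24398588e-03]), 'ft_force': array([-0.63043612, -0.85635386, -0.22731787]), 'wrist_torque': array([-0.03722616, -0.03792418,  0.00378009]), 'opening': 0.09326830957340554}
```

View pics/scene0.png

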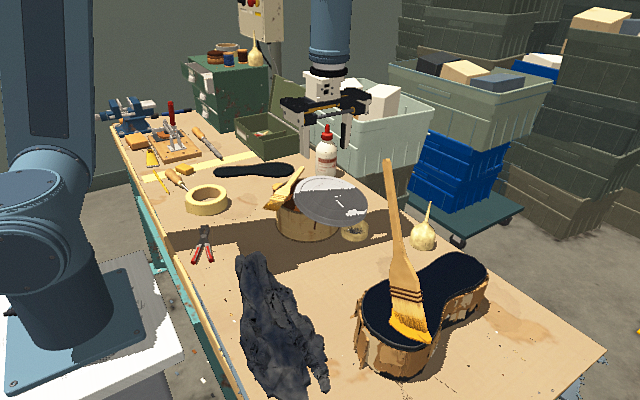

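View pics/side0.png

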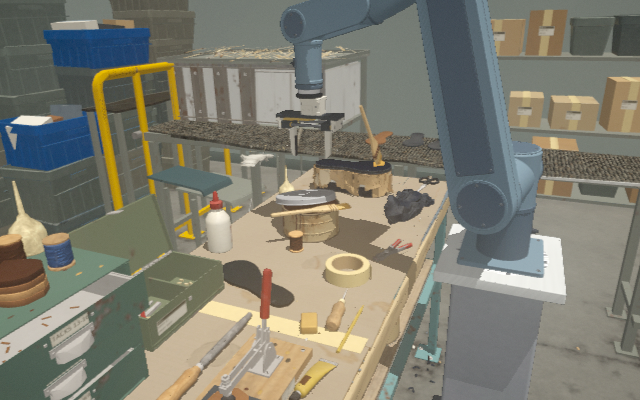

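View pics/wrist0.png

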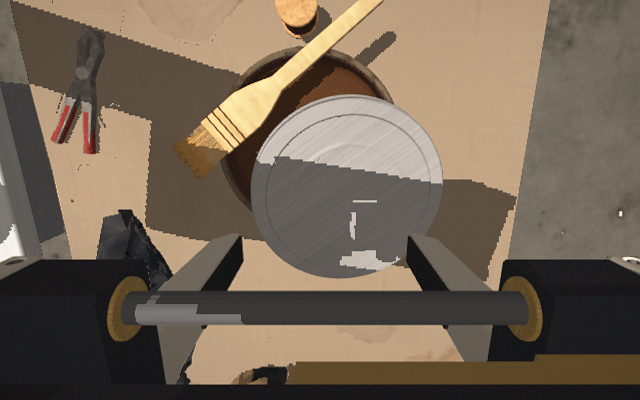

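The wrist view shows the brush with its bristles at about (193,160) and its handle end off the top at (380,0). The lid is around (347,186), the tin mouth around (315,130) and the spool at (297,10). The insole shows in the scene view at (253,170) and in the side view at (257,283).

```bash
cat >> h.py <<'E'
def load(f):
    d=dict(np.load(f'pics/{f}.npz')); 
    if 'tool_from_camera' in d:
        T=np.eye(4);T[:3,:3]=R.from_rotvec(d['rot']).as_matrix();T[:3,3]=d['pos']
        d['c2w']=T@d['tool_from_camera']
    else: d['c2w']=np.linalg.inv(d['world_to_cam'])
    return d
def ray(d,uv):
    K=d['camera_matrix'];uv=np.atleast_2d(np.array(uv,float))
    v=np.c_[(uv[:,0]-K[0,2])/K[0,0],-(uv[:,1]-K[1,2])/K[1,1],-np.ones(len(uv))]
    return d['c2w'][:3,3], v@d['c2w'][:3,:3].T
def onz(d,uv,z):
    o,v=ray(d,uv); return o+v*((z-o[2])/v[:,2])[:,None]
def proj(d,P):
    P=np.atleast_2d(P); q=(P-d['c2w'][:3,3])@d['c2w'][:3,:3]; K=d['camera_matrix']
    return np.c_[K[0,0]*q[:,0]/-q[:,2]+K[0,2],-K[1,1]*q[:,1]/-q[:,2]+K[1,2]]
def tri(d1,p1,d2,p2):
    o1,v1=ray(d1,p1);o2,v2=ray(d2,p2);v1=v1[0];v2=v2[0]
    s=np.linalg.lstsq(np.c_[v1,-v2],o2-o1,rcond=None)[0]
    a=o1+v1*s[0];b=o2+v2*s[1];return (a+b)/2,np.linalg.norm(a-b)
E
python3 - <<'E'
from h import *
w=load('wrist0')
print('bristle end,head neck, handle tip', onz(w,[(193,162),(262,97),(378,4)],0.096).round(3))
# tin rim by outer points
for n in ['scene0','side0']:
    d=load(n); im=d['img'].astype(int)
    m=((im.max(2)<50)).astype(np.uint8)
    k,l,s,c=cv2.connectedComponentsWithStats(m)
    for i in range(1,k):
        if s[i,4]>300: print(n,s[i],c[i].round())
for f in ['scene0','side0']:
    im=cv2.imread(f'pics/{f}.png')
    x,y=(190,110) if f=='scene0' else (190,180)
    cv2.imwrite(f'pics/{f}z.png',cv2.resize(im[y:y+150,x:x+200],None,fx=4,fy=4,interpolation=cv2.INTER_CUBIC))
im=cv2.imread('pics/wrist0.png');cv2.imwrite('pics/w0z.png',cv2.resize(im[0:290,150:470],None,fx=2,fy=2))
E
```

```text
bristle end,head neck, handle tip [[0.43  0.033 0.096]
 [0.496 0.089 0.096]
 [0.594 0.161 0.096]]
scene0 [ 280   88   91   28 1021] [330. 102.]
scene0 [213 163  81  15 862] [256. 170.]
scene0 [ 83 249  31  78 839] [ 99. 290.]
scene0 [ 416  252   70   85 2909] [447. 283.]
scene0 [ 362  279   65   73 1719] [384. 318.]
```

View pics/scene0z.png

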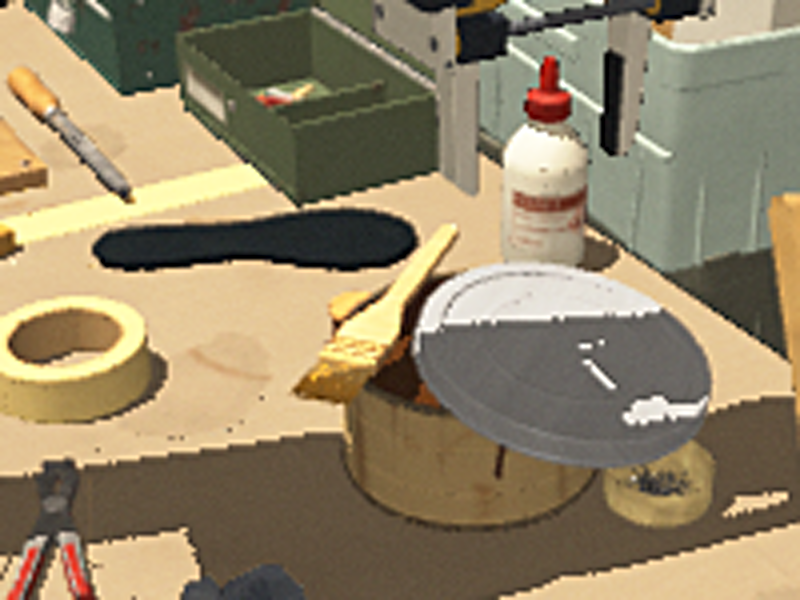

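View pics/side0z.png

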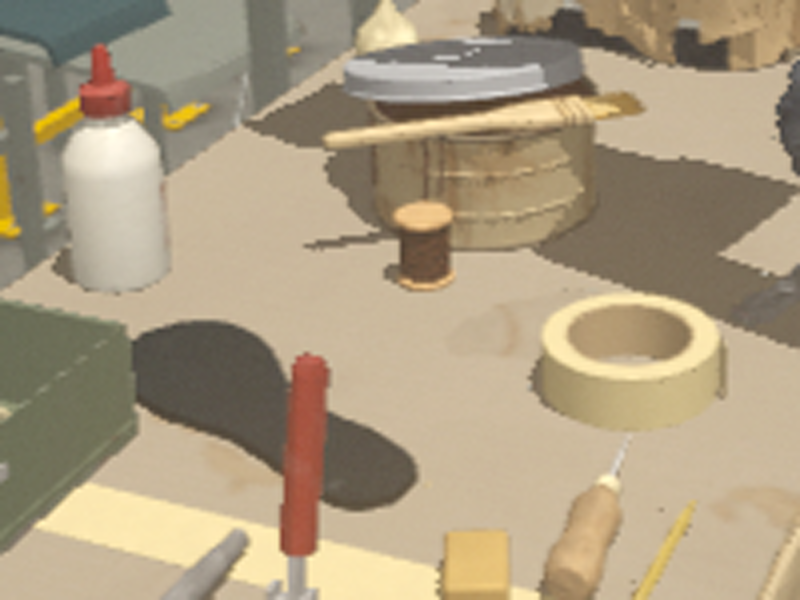

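View pics/w0z.png

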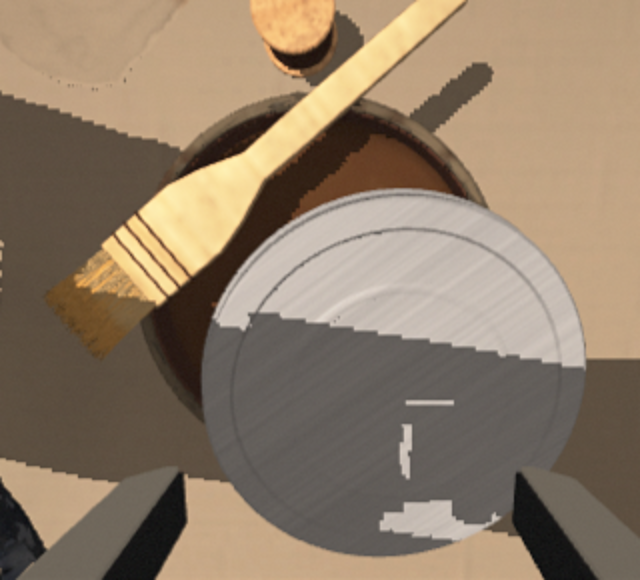

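Run:
```python
from h import *
w=load('wrist0');s=load('scene0');v=load('side0')
tip=(380,2);br=(187,163)
print('tip ws',tri(w,tip,s,(303,167.5)),'wv',tri(w,tip,v,(272,215)))
print('br ws',tri(w,br,s,(267.5,207)),'wv',tri(w,br,v,(350,206)))
neck=(273,84)
# insole contour
im=s['img'].astype(int); m=((im.max(2)<50)).astype(np.uint8); m[:,:210]=0;m[:,297:]=0;m[:155]=0;m[185:]=0
c=max(cv2.findContours(m,0,cv2.CHAIN_APPROX_NONE)[0],key=len)[:,0]
P=onz(s,c,0.008)[:,:2].astype(np.float32); print('insole rect scene',cv2.minAreaRect(P))
im=v['img'].astype(int);h=cv2.cvtColor(v['img'],cv2.COLOR_RGB2HSV); m=((im.max(2)<70)).astype(np.uint8);m[:, :223]=0;m[:,296:]=0;m[:258]=0;m[310:]=0
c=max(cv2.findContours(m,0,cv2.CHAIN_APPROX_NONE)[0],key=len)[:,0]
P=onz(v,c,0.008)[:,:2].astype(np.float32); print('insole rect side',cv2.minAreaRect(P)); 
# circle fits
def circ(p):
    A=np.c_[2*p[:,:2],np.ones(len(p))];x=np.linalg.lstsq(A,(p[:,:2]**2).sum(1),rcond=None)[0];return x[:2].round(4),np.sqrt(x[2]+x[:2]@x[:2]).round(4)
rim=np.array([(175,165),(220,118),(270,96),(300,92),(380,100),(430,125),(465,160),(487,205),(143,320),(165,370),(200,422)])/2+[150,0]
print('tin',circ(onz(w,rim,0.0885)))
lid=np.array([(395,188),(470,205),(540,255),(584,340),(570,440),(500,525),(400,556),(300,530),(230,460),(203,380),(230,295),(300,220)])/2+[150,0]
lid=lid.astype(float)
for z in (0.09,0.1): print('lid',cv2.fitEllipse(onz(w,lid,z)[:,:2].astype(np.float32)*1000))
# spool top
print('spool',onz(w,[(297,12)],0.05), 'bottle base',onz(v,[(220,251)],0.0),'tape',onz(s,[(206,192)],0.036),'tack', onz(s,[(355,226)],0.024),onz(s,[(355,240)],0.0))
```

```text
tip ws (array([0.5947567 , 0.16354739, 0.09379403]), np.float64(0.002126775926782771)) wv (array([0.59788194, 0.16579602, 0.08641211]), np.float64(0.002363781033858205))
br ws (array([0.42085254, 0.03325263, 0.09459802]), np.float64(0.006773054942887011)) wv (array([0.41911132, 0.02965971, 0.08660978]), np.float64(0.00267508374217851))
insole rect scene ((0.5341973304748535, 0.3710274398326874), (0.09644375741481781, 0.25401490926742554), 59.598941802978516)Traceback (most recent call last):
  File "<stdin>", line 12, in <module>
ValueError: max() iterable argument is empty
```

Run:
```python
from h import *
w=load('wrist0');s=load('scene0');v=load('side0')
im=s['img'].astype(int); m=((im.max(2)<50)).astype(np.uint8); m[:,:210]=0;m[:,297:]=0;m[:155]=0;m[185:]=0
c=max(cv2.findContours(m,0,cv2.CHAIN_APPROX_NONE)[0],key=len)[:,0]
P=onz(s,c,0.008)[:,:2].astype(np.float32); print('insole rect scene',cv2.boxPoints(cv2.minAreaRect(P)))
print('insole side ends', onz(v,[(240,261),(288,306)],0.008))
def circ(p):
    A=np.c_[2*p[:,:2],np.ones(len(p))];x=np.linalg.lstsq(A,(p[:,:2]**2).sum(1),rcond=None)[0];return x[:2].round(4),np.sqrt(x[2]+x[:2]@x[:2]).round(4)
rim=np.array([(175,165),(220,118),(270,96),(300,92),(380,100),(430,125),(465,160),(487,205),(143,320),(165,370),(200,422)])/2+[150,0]
print('tin',circ(onz(w,rim,0.0885)))
lid=np.array([(395,188),(470,205),(540,255),(584,340),(570,440),(500,525),(400,556),(300,530),(230,460),(203,380),(230,295),(300,220)])/2+[150,0]
for z in (0.09,0.1): print('lid',cv2.fitEllipse(onz(w,lid,z)[:,:2].astype(np.float32)*1000))
print('spool',onz(w,[(297,12)],0.05), 'bottle base',onz(v,[(220,251)],0.0),'tape',onz(s,[(206,192)],0.036),'tack', onz(s,[(355,226)],0.024),onz(s,[(355,240)],0.0))
```

```text
insole rect scene [[0.40025017 0.39370793]
 [0.6193391  0.26516378]
 [0.66814446 0.34834695]
 [0.44905555 0.4768911 ]]
insole side ends [[0.62347739 0.3051877  0.008     ]
 [0.41396336 0.44506271 0.008     ]]
tin (array([0.5378, 0.0466]), np.float64(0.0853))
lid ((573.0912475585938, 1.4810242652893066), (178.56692504882812, 180.9707489013672), 79.82071685791016)
lid ((572.32958984375, 3.8943381309509277), (172.50808715820312, 174.83038330078125), 79.82090759277344)
spool [[0.52442904 0.16818635 0.05      ]] bottle base [[0.7149117  0.26277387 0.        ]] tape [[0.34536076 0.27001981 0.036     ]] tack [[ 0.61169103 -0.05641584  0.024     ]] [[ 0.59732579 -0.07774749  0.        ]]
```

Run:
```python
from h import *
s=load('scene0');v=load('side0')
print('handle top tri',tri(s,(388,161),v,(362,108)))
print('handle top z.33',onz(s,(388,161),.33),onz(v,(362,108),.33))
print('block outline z.097', onz(s,[(362,290),(400,345),(430,330),(485,265),(445,252),(360,300)],.097).round(3))
print('oiler',onz(s,(424,247),0.0))
```

```text
handle top tri (array([ 0.48205598, -0.25870293,  0.32062927]), np.float64(0.00969420788657221))
handle top z.33 [[ 0.47677471 -0.26623429  0.33      ]] [[ 0.45636831 -0.18825519  0.33      ]]
block outline z.097 [[ 0.44  -0.284  0.097]
 [ 0.418 -0.401  0.097]
 [ 0.477 -0.406  0.097]
 [ 0.681 -0.359  0.097]
 [ 0.645 -0.293  0.097]
 [ 0.422 -0.3    0.097]]
oiler [[ 0.72446459 -0.18714602  0.        ]]
```

>>> {"name": "play_rows", "arguments": {
  "steps": [4.9,0.7,1,0,0,0.12,4.7,0.0,1,0,0,0.15,4.3,-1.2,1,0,0,0.15,0,0,1,0,0,0.15,0,0,1,0,0,0.15],
  "jaw": 0.4,
  "newtons": 40
}}

```text
clock: 0.65
tool_pos: [0.5632, 0.1393, 0.2513]
tcp_rot: [2.856, 1.309, -0.0]
ft_force: [-0.1, -0.0, -0.7]
opening: 0.0585
```

>>> {"name": "play_rows", "arguments": {
  "steps": [0,0,0,0,0,0.15,0,0,0,0,0,0.05,0,0,0,0,0,0]
}}

```text
clock: 0.95
tool_pos: [0.5614, 0.1409, 0.2478]
tcp_rot: [-2.973, -1.009, 0.01]
ft_force: [-0.1, -0.5, -0.3]
opening: 0.0556
```

Run:
```python
from h import *
snap('wrist','w1'); s=arm.state(); M=R.from_rotvec(s['tcp_rot']).as_matrix(); print(s['clock'],s['tool_pos'],M.round(3),s['opening'],s['joint_pos'])
```

```text
1.0 [0.56143568 0.14079659 0.24784463] [[ 0.793  0.609 -0.006]
 [ 0.609 -0.793 -0.   ]
 [-0.005 -0.004 -1.   ]] 0.05552186936412554 [ 5.31089754e-02  3.53933926e-01  1.54014096e+00 -1.93117942e-05
  1.25393203e+00  9.68556462e-01]
```

View pics/w1.png

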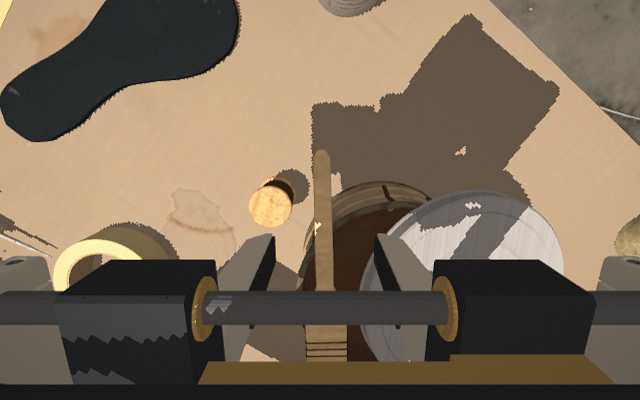

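The brush handle runs vertically in the image from its tip at (321,151) to the neck near (325,300), centred between the fingers. The insole fills the upper left.

Run:
```python
from h import *
w=load('w1')
im=w['img']; hsv=cv2.cvtColor(im,cv2.COLOR_RGB2HSV)
M=R.from_rotvec(w['rot']).as_matrix()
P=onz(w,[(321,151),(322,200),(324,260)],0.098); print(P.round(4)); print('in tool', ((P-w['pos'])@M).round(4))
d=P[0]-P[2]; print(np.degrees(np.arctan2(d[1],d[0])))
m=(im.max(2)<50).astype(np.uint8); m[150:]=0;m[:,250:]=0
c=max(cv2.findContours(m,0,cv2.CHAIN_APPROX_NONE)[0],key=len)[:,0]
P=onz(w,c,0.008)[:,:2].astype(np.float32); print(cv2.boxPoints(cv2.minAreaRect(P)),cv2.minAreaRect(P))
```

```text
[[0.598  0.1724 0.098 ]
 [0.569  0.1493 0.098 ]
 [0.5304 0.1178 0.098 ]]
in tool [[ 0.049  -0.0022  0.1495]
 [ 0.012  -0.0016  0.1497]
 [-0.0379 -0.      0.15  ]]
38.93187719733961
[[0.40504646 0.4056394 ]
 [0.62620986 0.27381885]
 [0.670444   0.3480332 ]
 [0.44928062 0.47985375]] ((0.5377452373504639, 0.37683629989624023), (0.0863969549536705, 0.2574682831764221), 59.20368957519531)
```

>>> {"name": "play_rows", "arguments": {
  "steps": [1.9,-0.15,2,0,0,-0.02,0,0,2,0,0,0,0,0,2,0,0,0,0,0,1.3,0,0,0,0,0,0.2,0,0,0]
}}

```text
clock: 1.5
tool_pos: [0.5769, 0.1535, 0.1719]
tcp_rot: [-2.959, -1.052, 0.004]
ft_force: [0.1, 0.3, -1.0]
opening: 0.0556
```

Run:
```python
from h import *
snap('side','s2'); s=arm.state(); M=R.from_rotvec(s['tcp_rot']).as_matrix(); print(s['clock'],s['tool_pos'],M.round(3),s['opening'])
im=cv2.imread('pics/s2.png');cv2.imwrite('pics/s2z.png',cv2.resize(im[150:260,230:380],None,fx=5,fy=5,interpolation=cv2.INTER_CUBIC))
```

```text
1.55 [0.57712053 0.1534507  0.17228789] [[ 0.776  0.631 -0.002]
 [ 0.631 -0.776 -0.   ]
 [-0.002 -0.001 -1.   ]] 0.056178063107096644
```

View pics/s2z.png

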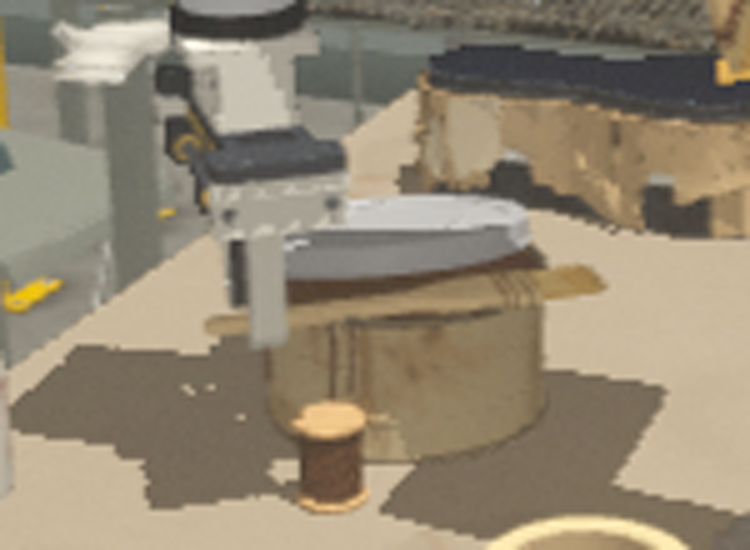

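>>> {"name": "play_rows", "arguments": {
  "steps": [0,0,0,0,0,0,0,0,0,0,0,0,0,0,0,0,0,0,0,0,0,0,0,0,0,0,0,0,0,0],
  "jaw": 1
}}

```text
clock: 2.05
tool_pos: [0.5789, 0.1533, 0.176]
tcp_rot: [2.959, 1.053, 0.006]
ft_force: [1.3, 1.0, 0.5]
opening: 0.0202
```

>>> {"name": "play_rows", "arguments": {
  "steps": [0,0,-0.5,0,0,0,0,0,-1,0,0,0,0,0,-2,0,0,0,0,0,-3,0,0,0,0,0,-1,0,0,0]
}}

```text
clock: 2.55
tool_pos: [0.5779, 0.1533, 0.2545]
tcp_rot: [2.959, 1.053, 0.003]
ft_force: [0.8, -0.9, 0.4]
opening: 0.0008
```

Run:
```python
from h import *
snap('side','s3'); snap('wrist','w3'); s=arm.state(); M=R.from_rotvec(s['tcp_rot']).as_matrix(); print(s['clock'],s['tool_pos'],M.round(3),s['opening'])
im=cv2.imread('pics/s3.png');im=cv2.resize(im[100:260,230:380],None,fx=3.4,fy=3.4,interpolation=cv2.INTER_CUBIC)
cv2.imwrite('pics/s3z.png',im)
```

```text
2.65 [0.57753979 0.15323692 0.25297292] [[ 0.775  0.632  0.001]
 [ 0.632 -0.775 -0.   ]
 [ 0.001  0.    -1.   ]] 0.0003582289463447477
```

View pics/s3z.png

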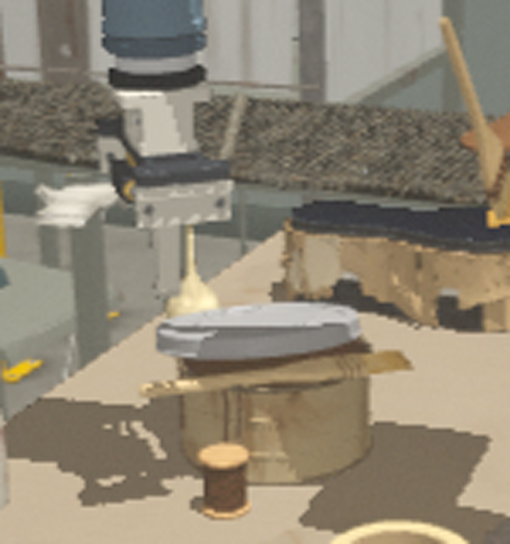

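View pics/w3.png

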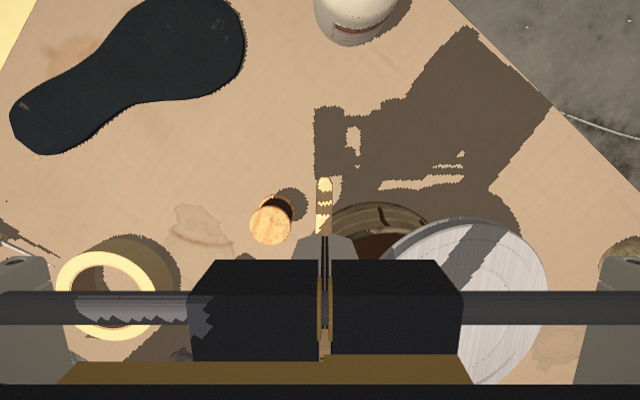

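The fingers had not finished closing (opening 0.020) when I lifted, so the brush is still on the rim. I'll open, re-measure and redo the grasp.

Run:
```python
from h import *
w=load('w3')
M=R.from_rotvec(w['rot']).as_matrix()
P=onz(w,[(324,177),(324,230)],0.098); print(P.round(4)); print('in tool', ((P-w['pos'])@M).round(4))
v=load('s3'); print(tri(w,(324,177),v,(230+143/3.4,100+390/3.4)))
```

```text
[[0.6004 0.1712 0.098 ]
 [0.5669 0.1439 0.098 ]]
in tool [[ 0.0284 -0.      0.1569]
 [-0.0148 -0.      0.1569]]
(array([0.5981444 , 0.16948456, 0.08868049]), np.float64(0.0022898489603898737))
```

>>> {"name": "play_rows", "arguments": {
  "steps": [0,0,0,0,0,0,0,0,0,0,0,0,0,0,0,0,0,0,0,0,0,0,0,0,0,0,0,0,0,0],
  "jaw": 0.5
}}

```text
clock: 3.15
tool_pos: [0.5755, 0.153, 0.248]
tcp_rot: [-2.958, -1.053, 0.011]
ft_force: [0.4, -1.1, -0.1]
opening: 0.0358
```

>>> {"name": "play_rows", "arguments": {
  "steps": [0.1,0,2,0,0,0,0,0,2,0,0,0,0,0,2,0,0,0,0,0,1.5,0,0,0,0,0,0.5,0,0,0]
}}

```text
clock: 3.65
tool_pos: [0.5763, 0.1537, 0.1653]
tcp_rot: [-2.958, -1.053, 0.009]
ft_force: [-0.8, 0.1, -0.9]
opening: 0.0463
```

>>> {"name": "play_rows", "arguments": {
  "steps": [0,0,0,0,0,0,0,0,0,0,0,0,0,0,0,0,0,0]
}}

```text
clock: 3.95
tool_pos: [0.5764, 0.1536, 0.1654]
tcp_rot: [-2.958, -1.053, 0.01]
ft_force: [0.0, 0.3, -0.0]
opening: 0.0466
```

>>> {"name": "play_rows", "arguments": {
  "steps": [0,0,-0.25,0,0,0,0,0,0,0,0,0,0,0,0,0,0,0,0,0,0,0,0,0,0,0,0,0,0,0],
  "jaw": 1,
  "newtons": 40
}}

```text
clock: 4.45
tool_pos: [0.5777, 0.1538, 0.1709]
tcp_rot: [-2.959, -1.053, 0.003]
ft_force: [-0.6, 0.0, -0.3]
opening: 0.0125
```

>>> {"name": "play_rows", "arguments": {
  "steps": [0,0,0,0,0,0,0,0,0,0,0,0,0,0,0,0,0,0,0,0,0,0,0,0,0,0,0,0,0,0]
}}

```text
clock: 4.95
tool_pos: [0.5778, 0.1537, 0.1709]
tcp_rot: [-2.96, -1.053, 0.003]
ft_force: [0.9, -0.4, -0.2]
opening: 0.012
```

>>> {"name": "play_rows", "arguments": {
  "steps": [0,0,-1,0,0,0,0,0,-1.5,0,0,0,0,0,-1.5,0,0,0,0,0,0,0,0,0]
}}

```text
clock: 5.35
tool_pos: [0.5776, 0.1538, 0.2131]
tcp_rot: [-2.959, -1.053, 0.005]
ft_force: [0.5, 0.5, 0.1]
opening: 0.0123
```

Run:
```python
from h import *
snap('side','s4'); s=arm.state(); print(s['clock'],s['tool_pos'],s['opening'])
im=cv2.imread('pics/s4.png');im=cv2.resize(im[100:260,230:380],None,fx=3.5,fy=3.5,interpolation=cv2.INTER_CUBIC)
cv2.imwrite('pics/s4z.png',im)
```

```text
5.4 [0.57709122 0.15376514 0.21203869] 0.012176730183953715
```

View pics/s4z.png

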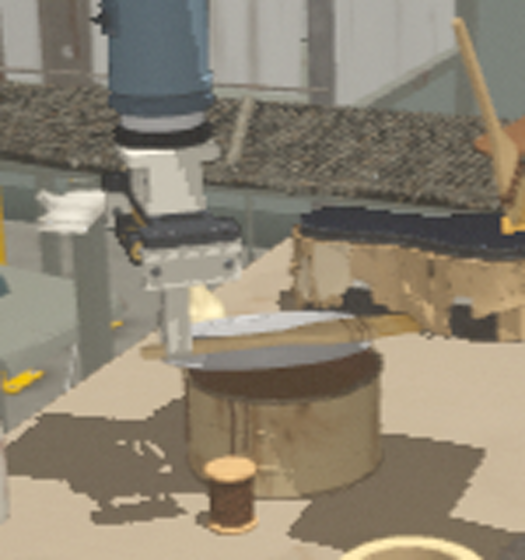

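>>> {"name": "play_rows", "arguments": {
  "steps": [0,0,-4,0,0,0,0,-1,-4,0,0,0,1,-3,-1,0,0,0,1.2,-4,0,0,0,0,1.2,-4,0,0,0,0]
}}

```text
clock: 5.9
tool_pos: [0.5285, 0.2663, 0.3022]
tcp_rot: [-2.963, -1.039, 0.015]
ft_force: [0.5, 0.6, -0.4]
opening: 0.0122
```

>>> {"name": "play_rows", "arguments": {
  "steps": [1.2,-4,0,0,0,0,1.2,-4,0,0,0,0,1.2,-4,0,0,0,0,0,-3,0,0,0,0,0,0,0,0,0,-0.14]
}}

```text
clock: 6.4
tool_pos: [0.4563, 0.415, 0.2991]
tcp_rot: [-2.878, -1.249, 0.021]
ft_force: [-0.1, -0.6, 0.0]
opening: 0.0121
```

>>> {"name": "play_rows", "arguments": {
  "steps": [0,0,0,0,0,-0.14,0,0,0,0,0,-0.14,0,0,0,0,0,-0.14,0,0,0,0,0,-0.14,0,0,0,0,0,-0.14]
}}

```text
clock: 6.9
tool_pos: [0.4529, 0.4167, 0.2941]
tcp_rot: [-2.233, -2.195, 0.029]
ft_force: [-0.0, 0.4, 0.5]
opening: 0.0121
```

>>> {"name": "play_rows", "arguments": {
  "steps": [0,0,0,0,0,-0.14,0,0,0,0,0,-0.14,0,0,0,0,0,-0.14,0,0,0,0,0,-0.14,0,0,0,0,0,-0.14]
}}

```text
clock: 7.4
tool_pos: [0.4513, 0.4159, 0.2891]
tcp_rot: [-1.298, -2.838, 0.032]
ft_force: [0.4, 0.2, -0.3]
opening: 0.012
```

Run:
```python
from h import *
s=arm.state(); M=R.from_rotvec(s['tcp_rot']).as_matrix(); print(s['clock'],s['tool_pos'],s['opening'],M.round(3),np.degrees(np.arctan2(M[1,0],M[0,0])))
print(((np.array([.451,.4224,.3])-s['tool_pos'])@M).round(4))
```

```text
7.4 [0.45132895 0.41589113 0.28908394] 0.012044688807085323 [[-0.654  0.756 -0.027]
 [ 0.757  0.654 -0.01 ]
 [ 0.01  -0.027 -1.   ]] 130.8314543033456
[ 0.0053  0.0037 -0.011 ]
```

>>> {"name": "play_rows", "arguments": {
  "steps": [0.5,0.4,0,-0.027,-0.01,0.0,0,0,0,0,0,-0.14,0,0,0,0,0,-0.14,0,0,0,0,0,-0.05,0,0,2,0,0,0]
}}

```text
clock: 7.9
tool_pos: [0.4507, 0.4223, 0.2666]
tcp_rot: [-0.791, -3.039, 0.001]
ft_force: [-0.0, 0.8, -0.2]
opening: 0.0119
```

>>> {"name": "play_rows", "arguments": {
  "steps": [0,0,3,0,0,0,0,0,3,0,0,0,0,0,3,0,0,0,0,0,2,0,0,0,0,0,1,0,0,0]
}}

```text
clock: 8.4
tool_pos: [0.4484, 0.421, 0.1385]
tcp_rot: [-0.79, -3.036, 0.007]
ft_force: [0.0, 0.4, 0.4]
opening: 0.0124
```

Run:
```python
from h import *
snap('side','s5'); snap('scene','c5'); s=arm.state(); M=R.from_rotvec(s['tcp_rot']).as_matrix(); print(s['clock'],s['tool_pos'],s['opening'],M.round(3),np.degrees(np.arctan2(M[1,0],M[0,0])))
print(((np.array([.451,.4224,.1])-s['tool_pos'])@M).round(4))
im=cv2.imread('pics/s5.png');im=cv2.resize(im[150:350,150:400],None,fx=3,fy=3,interpolation=cv2.INTER_CUBIC)
cv2.imwrite('pics/s5z.png',im)
im=cv2.imread('pics/c5.png');im=cv2.resize(im[90:240,170:370],None,fx=4,fy=4,interpolation=cv2.INTER_CUBIC)
cv2.imwrite('pics/c5z.png',im)
```

```text
8.5 [0.44839875 0.42097395 0.138921  ] 0.011811878806725705 [[-0.873  0.488 -0.006]
 [ 0.488  0.873 -0.003]
 [ 0.004 -0.006 -1.   ]] 150.81916997831584
[-0.0017  0.0027  0.0389]
```

View pics/s5z.png

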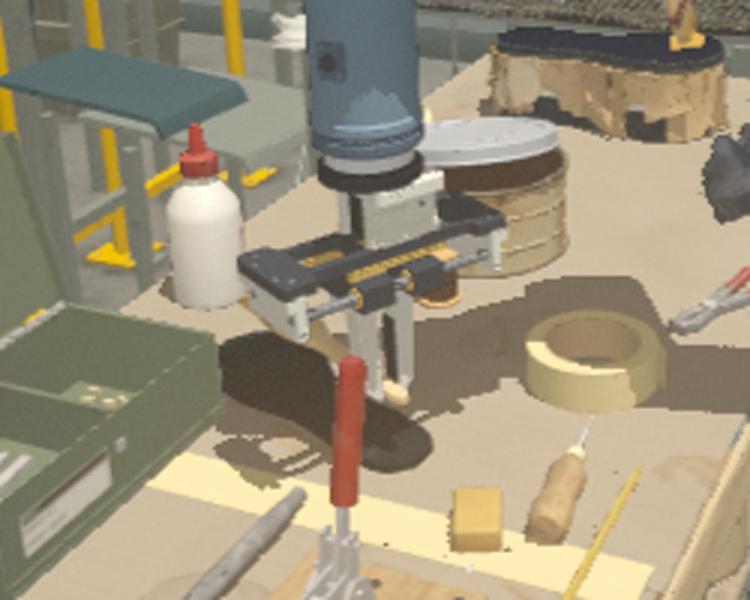

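View pics/c5z.png

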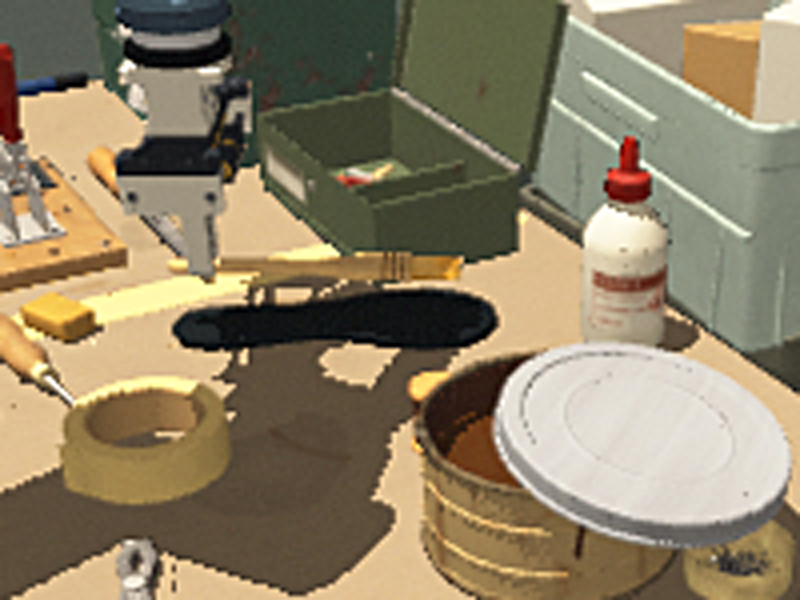

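>>> {"name": "play_rows", "arguments": {
  "steps": [-0.1,0.25,1.5,0,0,0,0,0,1.2,0,0,0,0,0,1,0,0,0,0,0,0.4,0,0,0,0,0,0,0,0,0]
}}

```text
clock: 9.0
tool_pos: [0.4523, 0.4239, 0.0976]
tcp_rot: [-0.791, -3.039, 0.001]
ft_force: [-0.5, -0.3, 0.0]
opening: 0.0117
```

Run:
```python
from h import *
snap('side','s6'); snap('scene','c6'); s=arm.state();print(s['tool_pos'],s['ft_force'])
a=cv2.imread('pics/s6.png');a=cv2.resize(a[230:330,200:310],None,fx=4,fy=4,interpolation=cv2.INTER_CUBIC)
b=cv2.imread('pics/c6.png');b=cv2.resize(b[130:200,200:310],None,fx=4,fy=4,interpolation=cv2.INTER_CUBIC)
b=cv2.copyMakeBorder(b,0,120,0,0,0); cv2.imwrite('pics/sc6.png',np.hstack([a[:350],b[:350]]))
```

```text
[0.45250826 0.42411646 0.09823747] [ 0.13386707  0.36661227 -0.21441146]
```

View pics/sc6.png

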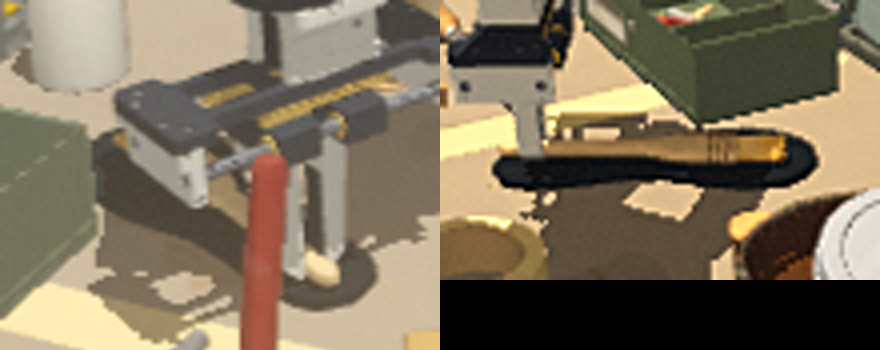

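>>> {"name": "play_rows", "arguments": {
  "steps": [0,0,0.3,0,0,0,0,0,0.1,0,0,0,0,0,0,0,0,0]
}}

```text
clock: 9.4
tool_pos: [0.4532, 0.4246, 0.0953]
tcp_rot: [0.791, 3.039, 0.004]
ft_force: [-0.1, -0.0, -1.0]
opening: 0.0124
```

>>> {"name": "play_rows", "arguments": {
  "steps": [0,0,0.2,0,0,0,0,0,0,0,0,0,0,0,0,0,0,0]
}}

```text
clock: 9.7
tool_pos: [0.4534, 0.4247, 0.0937]
tcp_rot: [0.791, 3.038, 0.005]
ft_force: [0.3, 0.1, -0.8]
opening: 0.0122
```

Fingertips are about 10 mm above the bench. Releasing the brush slowly.

>>> {"name": "play_rows", "arguments": {
  "steps": [0,0,0,0,0,0,0,0,0,0,0,0,0,0,0,0,0,0,0,0,0,0,0,0,0,0,0,0,0,0],
  "jaw": 0.5
}}

```text
clock: 10.2
tool_pos: [0.4535, 0.4248, 0.094]
tcp_rot: [0.79, 3.038, 0.005]
ft_force: [-0.3, 0.2, -0.1]
opening: 0.045
```

>>> {"name": "play_rows", "arguments": {
  "steps": [0,0,0,0,0,0,0,0,0,0,0,0,0,0,-1,0,0,0,0,0,-3,0,0,0,0,0,-4,0,0,0]
}}

```text
clock: 10.7
tool_pos: [0.4505, 0.4226, 0.1708]
tcp_rot: [-0.79, -3.034, 0.01]
ft_force: [0.4, 0.0, 0.2]
opening: 0.0466
```

>>> {"name": "play_rows", "arguments": {
  "steps": [0,0,-5,0,0,0,0,0,-5,0,0,0,0,0,-4,0,0,0,0,0,0,0,0,0]
}}

```text
clock: 11.1
tool_pos: [0.452, 0.4236, 0.325]
tcp_rot: [0.791, 3.039, 0.003]
ft_force: [-0.2, 1.1, -0.6]
opening: 0.0463
```

Run:
```python
from h import *
snap('side','s7'); snap('scene','c7'); snap('wrist','w7'); s=arm.state(); M=R.from_rotvec(s['tcp_rot']).as_matrix();print(s['clock'],s['tool_pos'],s['opening'],M.round(3),s['joint_pos'])
a=cv2.imread('pics/s7.png');a=cv2.resize(a[230:330,200:310],None,fx=3.5,fy=3.5,interpolation=cv2.INTER_CUBIC)
b=cv2.imread('pics/c7.png');b=cv2.resize(b[130:230,200:310],None,fx=3.5,fy=3.5,interpolation=cv2.INTER_CUBIC)
cv2.imwrite('pics/sc7.png',np.hstack([a,b]))
```

```text
11.25 [0.44997957 0.42225912 0.31708496] 0.04628022925122869 [[-0.873  0.488 -0.009]
 [ 0.488  0.873 -0.005]
 [ 0.005 -0.009 -1.   ]] [ 5.72878688e-01  3.76882034e-01  1.33325195e+00  4.63548938e-04
  1.44227444e+00 -4.88646569e-01]
```

View pics/sc7.png

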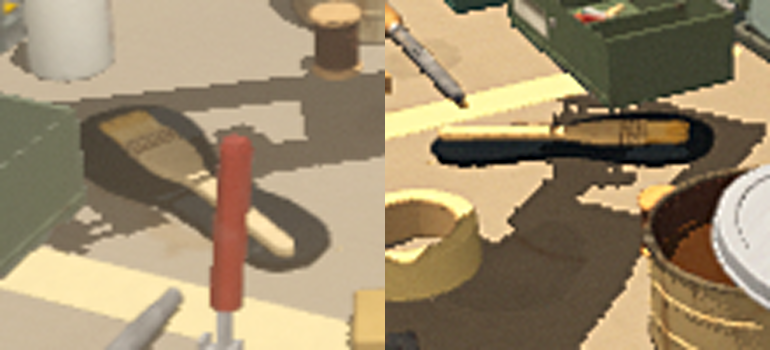

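View pics/w7.png

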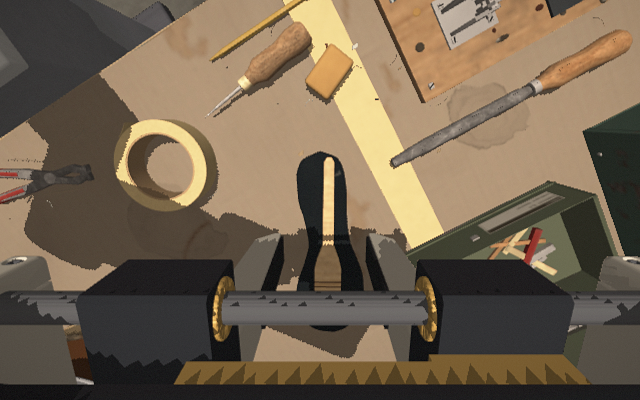

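The brush is flat on the insole: bristles at about (277,168) in the scene view and (237,266) in the side view. Next I'll turn and move over the lid's outer edge.

Run:
```python
from h import *
c=load('c7');v=load('s7')
A=np.array([[.862,-.507],[.507,.862]])
for p in (onz(c,(277,168),.013),onz(v,(236.6,266),.013)): print(p, A@(p[0,:2]-[.535,.373]))
```

```text
[[0.60044959 0.33534677 0.013     ]] [0.07550773 0.00072585]
[[0.61206645 0.33902335 0.013     ]] [0.08365744 0.00978482]
```

>>> {"name": "play_rows", "arguments": {
  "steps": [0,0,0,0,0,0.14,0,0,0,0,0,0.14,0,0,0,0,0,0.14,-3,-1,0,0,0,0,-4.7,-1.4,0,0,0,0],
  "jaw": 0
}}

```text
clock: 11.75
tool_pos: [0.4701, 0.3462, 0.3045]
tcp_rot: [-1.415, -2.783, 0.042]
ft_force: [0.9, -0.6, 0.7]
opening: 0.0817
```

>>> {"name": "play_rows", "arguments": {
  "steps": [-4.8,-1.4,0,0,0,0,-4.8,-1.4,0,0,0,0,-4.8,-1.4,0,0,0,0,-4.8,-1.4,0,0,0,0,-4.8,-1.4,0,0,0,0]
}}

```text
clock: 12.25
tool_pos: [0.5496, 0.1078, 0.2924]
tcp_rot: [-1.399, -2.768, 0.064]
ft_force: [-0.5, 0.9, 0.2]
opening: 0.0929
```

>>> {"name": "play_rows", "arguments": {
  "steps": [-4.8,-1.4,0,0,0,0,-4.8,-1.4,0,0,0,0,-4.8,-1.4,0,0,0,0,-4,-1.4,0,0,0,0,0,0,0,0,0,0]
}}

```text
clock: 12.75
tool_pos: [0.6095, -0.0822, 0.2782]
tcp_rot: [-1.398, -2.744, 0.075]
ft_force: [-0.0, 1.3, 0.6]
opening: 0.093
```

Run:
```python
from h import *
snap('side','s8'); snap('scene','c8'); snap('wrist','w8'); s=arm.state(); M=R.from_rotvec(s['tcp_rot']).as_matrix();print(s['clock'],s['tool_pos'],s['opening'],M.round(3),s['joint_pos'])
```

```text
12.9 [ 0.60847992 -0.07657417  0.27922865] 0.09278585193780337 [[-0.59   0.803 -0.077]
 [ 0.806  0.591 -0.014]
 [ 0.034 -0.07  -0.997]] [-0.29050807  0.42531818  1.35473974 -0.03526723  1.43133604 -0.91760838]
```

View pics/w8.png

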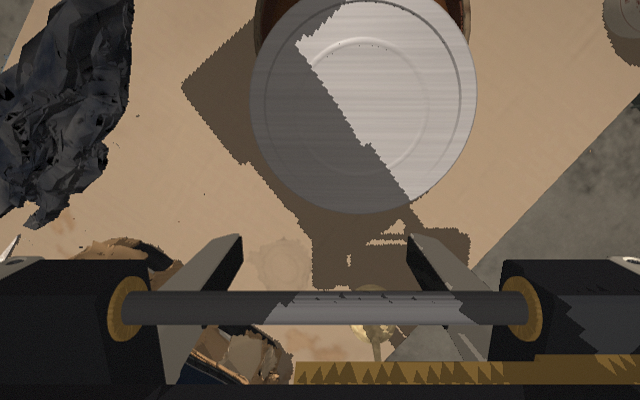

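View pics/c8.png

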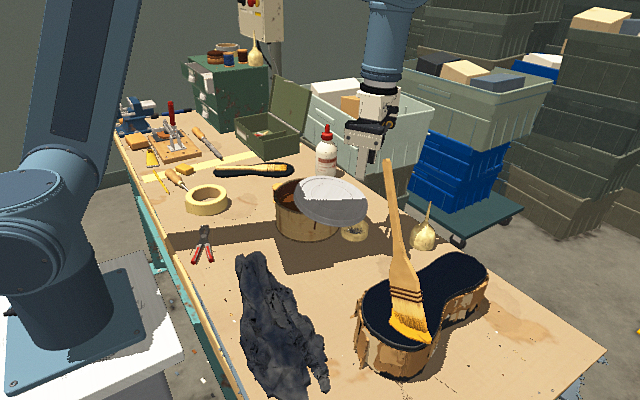

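```bash
cat >> h.py <<'E'
def circ(p):
    A=np.c_[2*p,np.ones(len(p))];x=np.linalg.lstsq(A,(p**2).sum(1),rcond=None)[0];r=np.sqrt(x[2]+x[:2]@x[:2]);return x[:2],r,np.abs(np.linalg.norm(p-x[:2],axis=1)-r).max()
def tcirc(d,px,u,t,zc,c0):
    n=np.array([-u[0]*np.sin(t),-u[1]*np.sin(t),np.cos(t)]);e1=np.array([u[0]*np.cos(t),u[1]*np.cos(t),np.sin(t)]);e2=np.array([-u[1],u[0],0])
    C=np.r_[c0,zc];o,v=ray(d,px);P=o+v*(((C-o)@n)/(v@n))[:,None]
    q=np.c_[(P-C)@e1,(P-C)@e2];c,r,e=circ(q);X=C+c[0]*e1+c[1]*e2;return X.round(4),round(r,4),round(e,4)
E
python3 - <<'E'
from h import *
w=load('w8');w0=load('wrist0');c=load('c8')
px=np.array([(249,95),(255,135),(275,170),(310,200),(362,213),(410,202),(450,165),(472,125),(476,90),(465,45),(262,45)])
px0=np.array([(395,188),(470,205),(540,255),(584,340),(570,440),(500,525),(400,556),(300,530),(230,460),(203,380),(230,295),(300,220)])/2+[150,0]
u=np.array([-.6,.8])
for z in (.09,.095,.1): print(z,tcirc(w,px,u,.2,z,[.572,.002]),tcirc(w0,px0,u,.2,z,[.572,.002]))
print('oiler',onz(w,[(378,325)],.05),'outer', onz(w,[(362,213)],.077))
print('tack', onz(c,[(355,226)],0.024))
im=cv2.imread('pics/c8.png');a=cv2.resize(im[160:260,260:450],None,fx=4,fy=4,interpolation=cv2.INTER_CUBIC);cv2.imwrite('pics/c8z.png',a)
E
```

```text
0.09 (array([ 0.574 , -0.0018,  0.0891]), np.float64(0.0925), np.float64(0.0019)) (array([ 0.5766, -0.0034,  0.0886]), np.float64(0.0935), np.float64(0.0041))
0.095 (array([ 0.574 , -0.0021,  0.0941]), np.float64(0.0909), np.float64(0.0018)) (array([ 0.5761, -0.0021,  0.0938]), np.float64(0.0918), np.float64(0.004))
0.1 (array([ 0.574 , -0.0024,  0.099 ]), np.float64(0.0892), np.float64(0.0018)) (array([ 0.5757, -0.0007,  0.0991]), np.float64(0.0901), np.float64(0.0039))
oiler [[ 0.72891071 -0.16676291  0.05      ]] outer [[ 0.63078654 -0.07105814  0.077     ]]
tack [[ 0.61169103 -0.05641584  0.024     ]]
```

View pics/c8z.png

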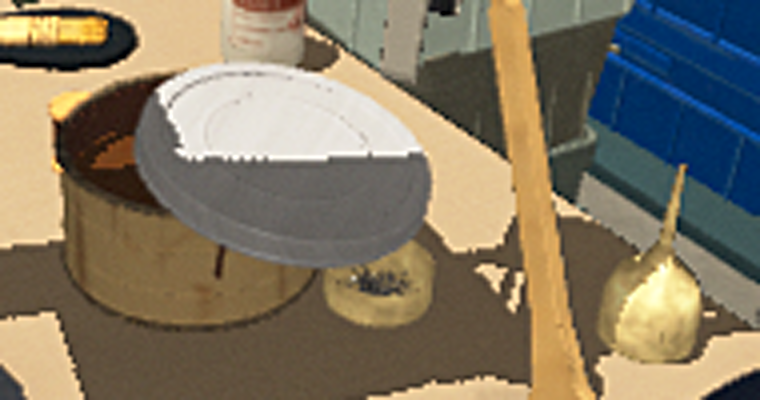

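>>> {"name": "play_rows", "arguments": {
  "steps": [-1.5,0.8,0,-0.07,-0.034,0,-1.9,0.85,0,0,0,0,0,0,3,0,0,0,0,0,3,0,0,0,0,0,0,0,0,0]
}}

```text
clock: 13.4
tool_pos: [0.6405, -0.0834, 0.2154]
tcp_rot: [-1.403, -2.808, -0.006]
ft_force: [-0.9, 1.1, -1.1]
opening: 0.093
```

```bash
cat > st.py <<'E'
from h import *
def st():
    s=arm.state(); M=R.from_rotvec(s['tcp_rot']).as_matrix();u=np.array([-.595,.803]);v=np.array([.803,.595])
    p=s['tool_pos']; 
    print(round(s['clock'],2),p.round(4),'xang',np.degrees(np.arctan2(M[1,0],M[0,0])).round(2),'z',M[:,2].round(3),'F',s['ft_force'].round(1))
    for n,c in (('lid',[.574,-.002]),('tin',[.538,.0466])): print(n,'along',((p[:2]-c)@u).round(4),'lat',((p[:2]-c)@v).round(4))
    z=-M[:,2]; 
    dz=np.array([0,0,-1.])-M[:,2]; t=M.T@dz; print('fix wx,wy',(-t[1]).round(3),t[0].round(3),'yaw fix tool z',np.round(-(np.radians(126.5)-np.arctan2(M[1,0],M[0,0])),3),'tip z',(p[2]-.084).round(4))
st()
E
python3 st.py
```

```text
13.4 [ 0.6405 -0.0834  0.2154] xang 126.91 z [-0.001  0.005 -1.   ] F [-0.9  1.1 -1.1]
lid along -0.105 lat 0.0049
tin along -0.1654 lat 0.0049
fix wx,wy 0.002 -0.004 yaw fix tool z 0.007 tip z 0.1314
```

>>> {"name": "play_rows", "arguments": {
  "steps": [-0.9,-0.5,0,0,0,0,0,0,2.5,0,0,0,0,0,2.5,0,0,0,0,0,2,0,0,0,0,0,0,0,0,0]
}}

```text
clock: 13.9
tool_pos: [0.6447, -0.091, 0.1515]
tcp_rot: [1.391, 2.81, 0.009]
ft_force: [-0.0, 0.5, 1.1]
opening: 0.0932
```

```bash
python3 st.py
python3 - <<'E'
from h import *
snap('scene','c9');snap('side','s9'); snap('wrist','w9')
im=cv2.imread('pics/c9.png');a=cv2.resize(im[120:260,260:450],None,fx=4,fy=4,interpolation=cv2.INTER_CUBIC);cv2.imwrite('pics/c9z.png',a)
E
```

```text
13.9 [ 0.6447 -0.091   0.1515] xang 127.33 z [ 0.008  0.002 -1.   ] F [-0.   0.5  1.1]
lid along -0.1135 lat 0.0038
tin along -0.1739 lat 0.0038
fix wx,wy 0.008 0.003 yaw fix tool z 0.014 tip z 0.0675
```

View pics/c9z.png

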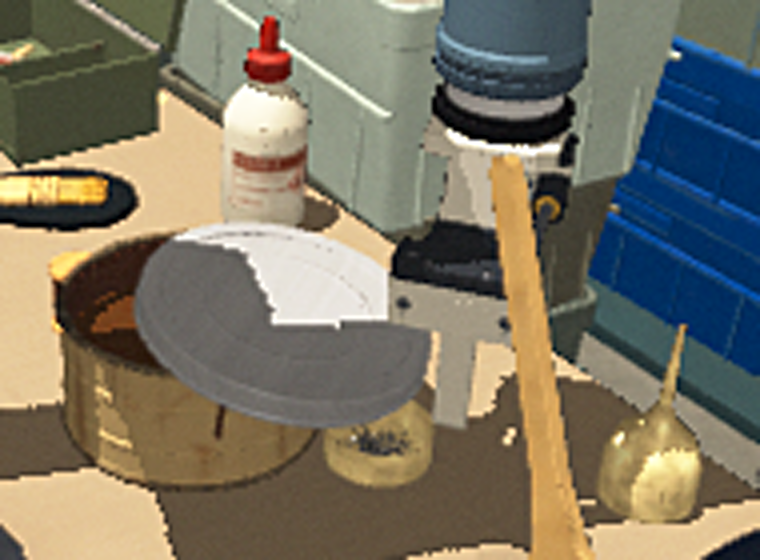

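View pics/w9.png

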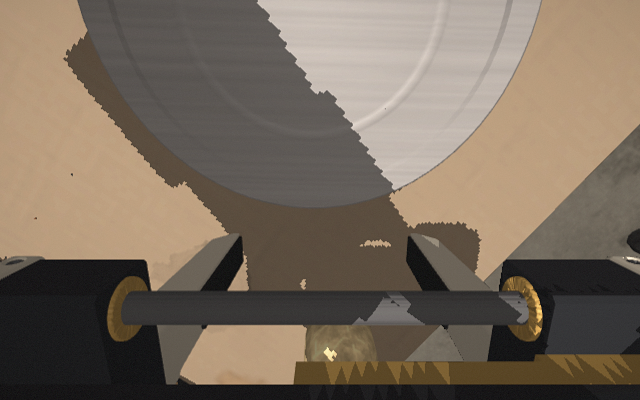

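>>> {"name": "play_rows", "arguments": {
  "steps": [0,-0.4,0.6,0.005,0,0.014,0,0,0.6,0,0,0,0,0,0,0,0,0]
}}

```text
clock: 14.35
tool_pos: [0.645, -0.0949, 0.1462]
tcp_rot: [1.408, 2.79, 0.004]
ft_force: [-0.1, 0.4, -0.6]
opening: 0.0931
```

>>> {"name": "play_rows", "arguments": {
  "steps": [0.5,0,0,0,0,0,0.5,0,0,0,0,0,0,0,0,0,0,0]
}}

```text
clock: 14.65
tool_pos: [0.6387, -0.0863, 0.1466]
tcp_rot: [1.408, 2.789, 0.004]
ft_force: [-0.3, 0.5, -0.3]
opening: 0.0929
```

```bash
python3 st.py
```

```text
14.65 [ 0.6387 -0.0863  0.1466] xang 126.42 z [ 0.016 -0.005 -1.   ] F [-0.3  0.5 -0.3]
lid along -0.1061 lat 0.0018
tin along -0.1666 lat 0.0018
fix wx,wy 0.01 0.014 yaw fix tool z -0.001 tip z 0.0626
```

>>> {"name": "play_rows", "arguments": {
  "steps": [0.2,-0.15,0.5,0.01,0.014,0,0.2,0,0.4,0,0,0,0.3,0,0,0,0,0]
}}

```text
clock: 14.95
tool_pos: [0.6331, -0.0812, 0.137]
tcp_rot: [-1.415, -2.804, 0.0]
ft_force: [-0.2, 0.3, 1.1]
opening: 0.0929
```

```bash
python3 st.py
```

```text
14.95 [ 0.6331 -0.0812  0.137 ] xang 126.45 z [-0.001  0.    -1.   ] F [-0.2  0.3  1.1]
lid along -0.0988 lat 0.0004
tin along -0.1592 lat 0.0003
fix wx,wy -0.001 -0.001 yaw fix tool z -0.001 tip z 0.053
```

>>> {"name": "play_rows", "arguments": {
  "steps": [0.4,0,0,0,0,0,0.4,0,0,0,0,0,0.5,0,-0.1,0,0,0,0.5,0,-0.13,0,0,0,0,0,0,0,0,0]
}}

```text
clock: 15.45
tool_pos: [0.6212, -0.0651, 0.1392]
tcp_rot: [-1.414, -2.804, 0.001]
ft_force: [-0.7, -0.0, -0.3]
opening: 0.0929
```

```bash
python3 st.py
python3 - <<'E'
from h import *
snap('scene','c10');snap('wrist','w10')
im=cv2.imread('pics/c10.png');a=cv2.resize(im[140:260,260:450],None,fx=2.1,fy=2.1,interpolation=cv2.INTER_CUBIC)
b=cv2.imread('pics/w10.png');b=cv2.resize(b,(400,250)); b=cv2.copyMakeBorder(b,0,2,0,0,0);cv2.imwrite('pics/cw10.png',np.hstack([a,b]))
E
```

```text
15.45 [ 0.6212 -0.0651  0.1392] xang 126.47 z [-0.002  0.    -1.   ] F [-0.7 -0.  -0.3]
lid along -0.0788 lat 0.0004
tin along -0.1392 lat 0.0004
fix wx,wy -0.001 -0.001 yaw fix tool z -0.001 tip z 0.0552
```

View pics/cw10.png

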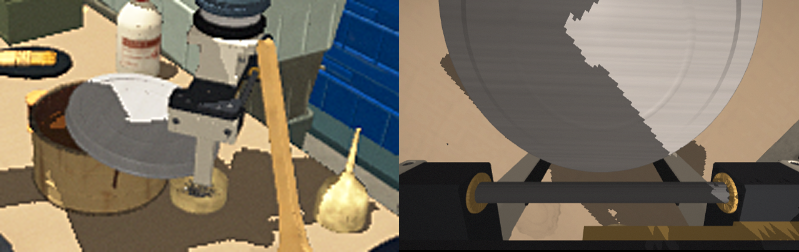

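>>> {"name": "play_rows", "arguments": {
  "steps": [0.5,0,-0.13,0,0,0,0.5,0,-0.13,0,0,0,0.5,0,-0.13,0,0,0,0.5,0,-0.13,0,0,0,0,0,0,0,0,0]
}}

```text
clock: 16.05
tool_pos: [0.6089, -0.0484, 0.145]
tcp_rot: [-1.416, -2.804, 0.001]
ft_force: [0.1, -0.8, 0.4]
opening: 0.0928
```

```bash
python3 st.py
python3 - <<'E'
from h import *
snap('scene','c11');snap('wrist','w11')
im=cv2.imread('pics/c11.png');a=cv2.resize(im[140:260,260:450],None,fx=2.1,fy=2.1,interpolation=cv2.INTER_CUBIC)
b=cv2.imread('pics/w11.png');b=cv2.resize(b,(400,250)); b=cv2.copyMakeBorder(b,0,2,0,0,0);cv2.imwrite('pics/cw11.png',np.hstack([a,b]))
E
```

```text
16.05 [ 0.6089 -0.0484  0.145 ] xang 126.43 z [-0.001 -0.    -1.   ] F [ 0.1 -0.8  0.4]
lid along -0.0581 lat 0.0004
tin along -0.1185 lat 0.0004
fix wx,wy -0.001 -0.0 yaw fix tool z -0.001 tip z 0.061
```

View pics/cw11.png

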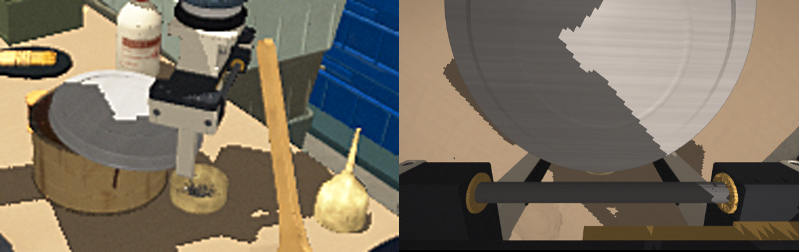

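>>> {"name": "play_rows", "arguments": {
  "steps": [0.5,0,-0.12,0,0,0,0.5,0,-0.12,0,0,0,0.5,0,-0.1,0,0,0,0.5,0,-0.1,0,0,0,0,0,0,0,0,0]
}}

```text
clock: 16.65
tool_pos: [0.5965, -0.0318, 0.1495]
tcp_rot: [-1.417, -2.804, 0.001]
ft_force: [1.1, 0.0, 0.2]
opening: 0.0931
```

```bash
python3 st.py
python3 - <<'E'
from h import *
snap('scene','c12');snap('wrist','w12')
im=cv2.imread('pics/c12.png');a=cv2.resize(im[140:260,260:450],None,fx=2.1,fy=2.1,interpolation=cv2.INTER_CUBIC)
b=cv2.imread('pics/w12.png');b=cv2.resize(b,(400,250)); b=cv2.copyMakeBorder(b,0,2,0,0,0);cv2.imwrite('pics/cw12.png',np.hstack([a,b]))
E
```

```text
16.65 [ 0.5965 -0.0318  0.1495] xang 126.4 z [-0. -0. -1.] F [1.1 0.  0.2]
lid along -0.0373 lat 0.0003
tin along -0.0977 lat 0.0003
fix wx,wy -0.001 0.0 yaw fix tool z -0.002 tip z 0.0655
```

View pics/cw12.png

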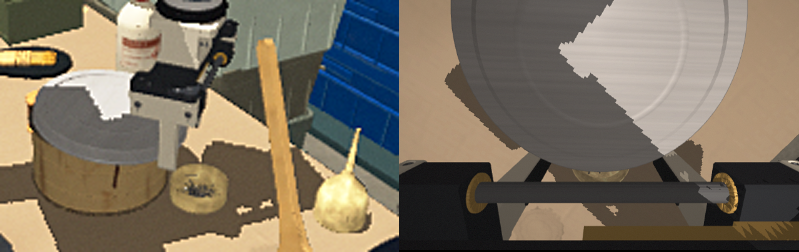

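>>> {"name": "play_rows", "arguments": {
  "steps": [0.35,0,-0.08,0,0,0,0.35,0,-0.07,0,0,0,0,0,0,0,0,0]
}}

```text
clock: 17.05
tool_pos: [0.5925, -0.0264, 0.151]
tcp_rot: [1.417, 2.803, -0.001]
ft_force: [-0.8, 1.0, 0.4]
opening: 0.0928
```

```bash
cat > v.py <<'E'
import sys
from h import *
n=sys.argv[1]
snap('scene','c'+n);snap('side','s'+n)
im=cv2.imread(f'pics/c{n}.png');a=cv2.resize(im[160:260,255:375],None,fx=3.3,fy=3.3,interpolation=cv2.INTER_CUBIC)
im=cv2.imread(f'pics/s{n}.png');b=cv2.resize(im[170:270,260:380],None,fx=3.3,fy=3.3,interpolation=cv2.INTER_CUBIC)
cv2.imwrite(f'pics/cs{n}.png',np.hstack([a,b]))
E
python3 st.py; python3 v.py 13
```

```text
17.05 [ 0.5925 -0.0264  0.151 ] xang 126.36 z [ 0.    -0.001 -1.   ] F [-0.8  1.   0.4]
lid along -0.0306 lat 0.0004
tin along -0.091 lat 0.0004
fix wx,wy -0.0 0.001 yaw fix tool z -0.002 tip z 0.067
```

View pics/cs13.png

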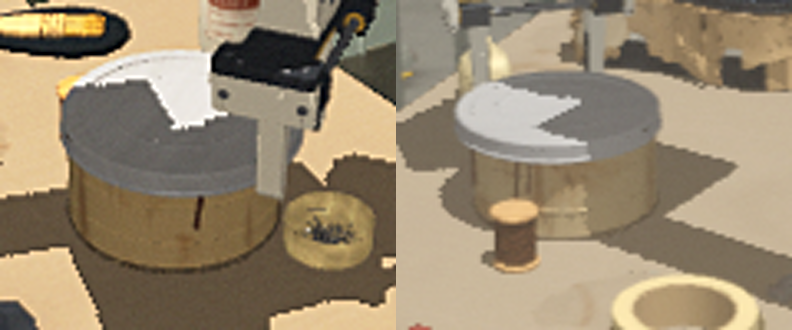

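>>> {"name": "play_rows", "arguments": {
  "steps": [0.2,0,-0.02,0,0,0,0.2,0,-0.02,0,0,0,0,0,0,0,0,0]
}}

```text
clock: 17.45
tool_pos: [0.5904, -0.0234, 0.1512]
tcp_rot: [1.417, 2.803, -0.001]
ft_force: [-0.1, 0.2, 0.8]
opening: 0.0927
```

```bash
python3 st.py; python3 v.py 14
```

```text
17.45 [ 0.5904 -0.0234  0.1512] xang 126.34 z [ 0.    -0.001 -1.   ] F [-0.1  0.2  0.8]
lid along -0.0269 lat 0.0004
tin along -0.0874 lat 0.0004
fix wx,wy -0.0 0.001 yaw fix tool z -0.003 tip z 0.0672
```

View pics/cs14.png

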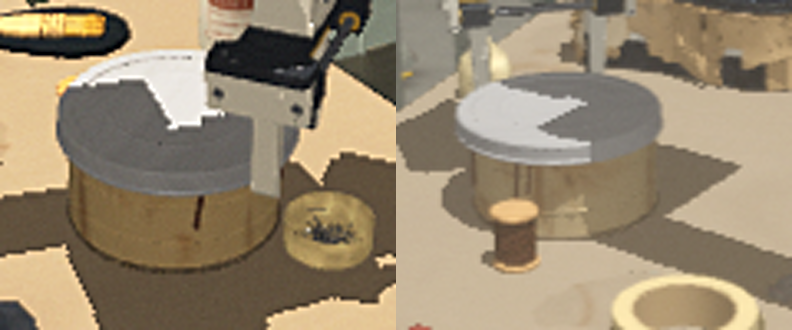

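Nearly home, but the views suggest a few mm of sideways offset. I'll back off and measure.

>>> {"name": "play_rows", "arguments": {
  "steps": [-2,0,0,0,0,0,-3,0,0,0,0,0,-3,0,0,0,0,0,0,0,0,0,0,0]
}}

```text
clock: 17.95
tool_pos: [0.6388, -0.0887, 0.1514]
tcp_rot: [1.415, 2.805, -0.001]
ft_force: [0.1, -0.7, 0.6]
opening: 0.0932
```

```bash
python3 st.py
python3 - <<'E'
from h import *
snap('scene','c15');snap('side','s15');snap('wrist','w15')
im=cv2.imread('pics/c15.png');a=cv2.resize(im[165:250,265:355],None,fx=8,fy=7,interpolation=cv2.INTER_CUBIC);cv2.imwrite('pics/c15z.png',a)
im=cv2.imread('pics/s15.png');b=cv2.resize(im[185:250,270:370],None,fx=8,fy=8,interpolation=cv2.INTER_CUBIC);cv2.imwrite('pics/s15z.png',b)
E
```

```text
17.95 [ 0.6388 -0.0887  0.1514] xang 126.48 z [-0.    -0.001 -1.   ] F [ 0.1 -0.7  0.6]
lid along -0.1082 lat 0.0005
tin along -0.1687 lat 0.0005
fix wx,wy -0.001 0.0 yaw fix tool z -0.0 tip z 0.0674
```

View pics/c15z.png

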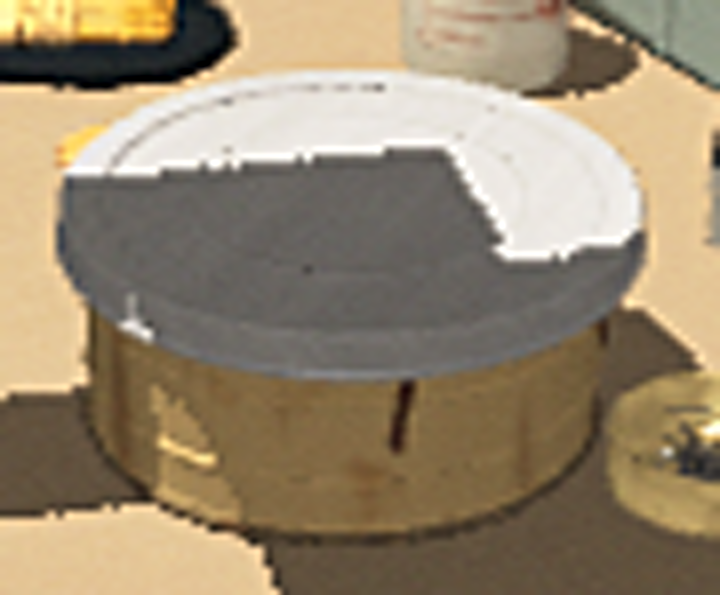

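View pics/s15z.png

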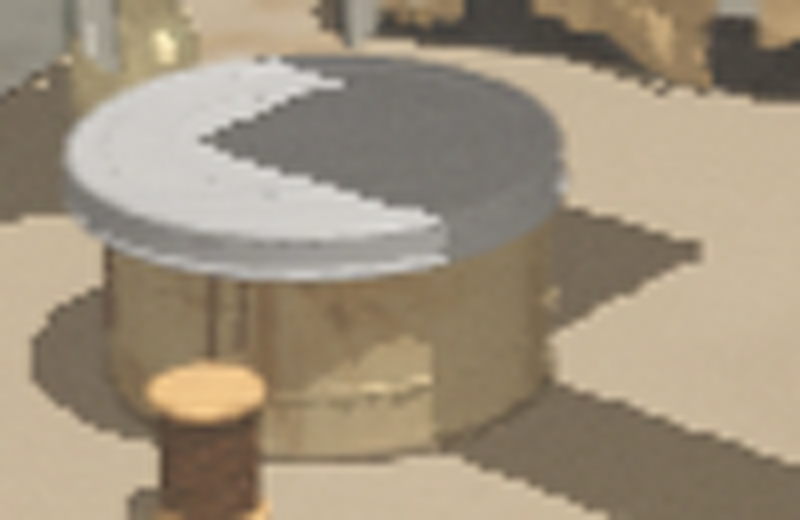

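View pics/w15.png

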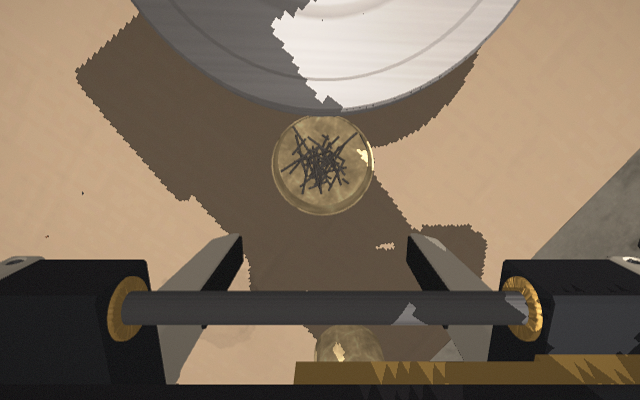

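```bash
cat > q.py <<'E'
from h import *
def tang(d,L,Rr,r=.0855):
    o,v=ray(d,[L,Rr]);h=v[:,:2]/np.linalg.norm(v[:,:2],axis=1)[:,None];b=h.sum(0);b/=np.linalg.norm(b)
    return o[:2],b,np.arcsin(abs(h[0,0]*h[1,1]-h[0,1]*h[1,0]))/2
def inter(a,b):
    s=np.linalg.lstsq(np.c_[a[1],-b[1]],b[0]-a[0],rcond=None)[0];return a[0]+a[1]*s[0]
E
python3 - <<'E'
from q import *
c=load('c15');v=load('s15')
C=lambda x,y:(265+x/8-.44,165+y/7-.43)
S=lambda x,y:(270+x/8-.44,185+y/8-.44)
a=tang(c,C(88,350),C(604,350));b=tang(v,S(106,310),S(552,310))
print('tin inter',inter(a,b),'scene by dist',a[0]+a[1]*.0855/np.sin(a[2]),'side',b[0]+b[1]*.0855/np.sin(b[2]))
lc=np.array([C(*p) for p in [(62,190),(85,155),(150,108),(250,78),(380,68),(500,88),(590,130),(640,190),(640,240),(57,232)]][:8])
ls=np.array([S(*p) for p in [(66,160),(90,118),(150,84),(250,60),(350,56),(460,75),(530,108),(560,145)]])
for z in (.09,.0935,.097): 
  for n,d,p in(('c',c,lc),('s',v,ls)):
    x,r,e=circ(onz(d,p,z)[:,:2]);print(z,n,x.round(4),r.round(4),e.round(4))
E
```

```text
tin inter [0.53649311 0.04564371] scene by dist [0.54799725 0.06360397] side [0.55097009 0.01402767]
0.09 c [0.5422 0.0511] 0.0903 0.0016
0.09 s [0.5405 0.0495] 0.0894 0.0025
0.0935 c [0.5391 0.0462] 0.0897 0.0016
0.0935 s [0.5367 0.0576] 0.0888 0.0024
0.097 c [0.536  0.0414] 0.089 0.0016
0.097 s [0.533  0.0658] 0.0881 0.0024
```

Run:
```python
from q import *
c=load('c15');v=load('s15')
C=lambda x,y:(265+x/8-.44,165+y/7-.43)
S=lambda x,y:(270+x/8-.44,185+y/8-.44)
# tin z~.045; lid skirt
T=inter(tang(c,C(88,350),C(604,350)),tang(v,S(106,310),S(552,310)))
L=inter(tang(c,C(57,225),C(645,225)),tang(v,S(65,180),S(564,180)))
d=L-T; print('T',T,'L',L,'d',d.round(4),'along u',d@[-.595,.803],'lat v',d@[.803,.595])
# heights: image extreme of lid at left/right, infer z using known L
for n,d_,pts in (('scene',c,[C(57,215),C(645,215)]),('side',v,[S(65,165),S(564,165)])):
    a=tang(d_,*pts)
    for p in pts:
        o,r=ray(d_,[p]); r=r[0]; t=((L-o[:2])@r[:2])/(r[:2]@r[:2]); print(n,(o+r*t).round(4))
# expected pixel of a seated level lid: bottom-front of skirt and top-back
for n,d_ in (('scene',c),('side',v)):
    th=np.linspace(0,2*np.pi,361)
    for z in (.075,.092):
        P=np.c_[T[0]+.0925*np.cos(th),T[1]+.0925*np.sin(th),np.full(361,z)];q=proj(d_,P)
        print(n,z,'rows',q[:,1].min().round(1),q[:,1].max().round(1),'cols',q[:,0].min().round(1),q[:,0].max().round(1))
print('obs scene top',C(380,68),'bottom',C(350,380),'L',C(57,225),'R',C(645,225))
print('obs side top',S(340,55),'bottom',S(300,280),'L',S(65,165),'R',S(564,165))
```

```text
T [0.53649311 0.04564371] L [0.53947185 0.04865265] d [0.003 0.003] along u 0.0006438263372057801 lat v 0.004182245958121377
scene [0.4566 0.0891 0.0864]
scene [ 0.6106 -0.0098  0.0899]
side [0.6197 0.0927 0.0857]
side [0.4536 0.0161 0.0799]
scene 0.075 rows 180.2 219.8 cols 271.2 344.8
scene 0.092 rows 174.7 213.7 cols 270.9 345.2
side 0.075 rows 195.6 219.1 cols 278.9 341.6
side 0.092 rows 190.5 213.4 cols 278.6 341.6
obs scene top (312.06, 174.28428571428572) bottom (308.31, 218.85571428571427) L (271.685, 196.71285714285713) R (345.185, 196.71285714285713)
obs side top (312.06, 191.435) bottom (307.06, 219.56) L (277.685, 205.185) R (340.06, 205.185)
```

Run:
```python
from q import *
T=np.array([.5365,.0456]);th=np.radians(np.arange(0,360,1.))
for n,x0,y0,fx,fy in (('c15',265,165,8,7),('s15',270,185,8,8)):
    d=load(n); im=cv2.imread(f'pics/{n}z.png')
    for z,r,col in ((.075,.0925,(0,0,255)),(.092,.0925,(255,0,0)),(0,.0855,(0,255,0))):
        q=proj(d,np.c_[T[0]+r*np.cos(th),T[1]+r*np.sin(th),np.full(360,z)])
        q=np.c_[(q[:,0]-x0+.44)*fx,(q[:,1]-y0+.44)*fy]
        for p in q: cv2.circle(im,tuple(int(t) for t in p),1,col,-1)
    cv2.imwrite(f'pics/{n}o.png',im)
```

```text
(no output)
```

View pics/c15o.png

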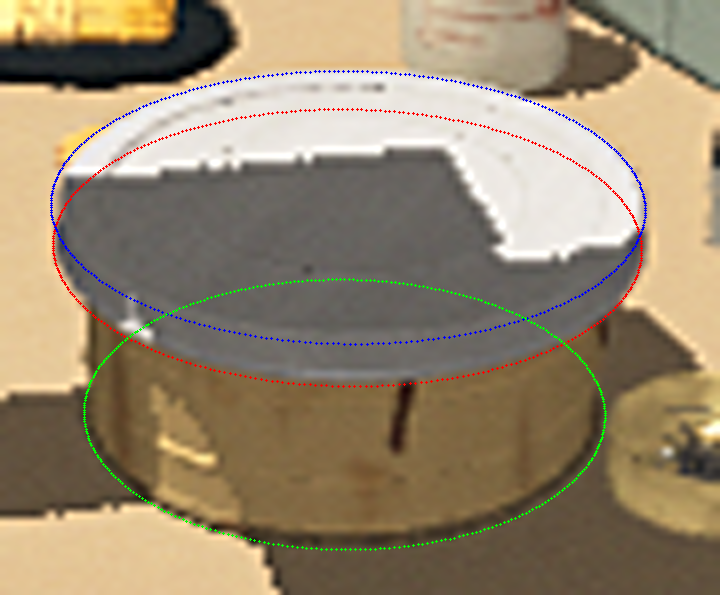

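View pics/s15o.png

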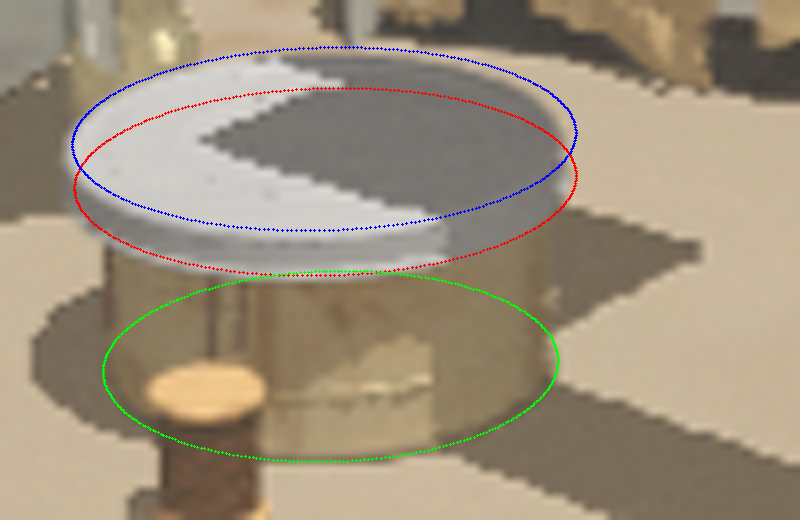

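Both overlays match a seated level lid (top at 92 mm, skirt bottom at 75 mm), displaced about 3 mm, which is within the play. I'll press gently on its centre to confirm it is down.

>>> {"name": "play_rows", "arguments": {
  "steps": [0,0,-3,0,0,0,0,0,-4,0,0,0,2,0,-2,0,0,0,4,0,0,0,0,0,4,0,0,0,0,0],
  "jaw": 1,
  "newtons": 10
}}

```text
clock: 18.6
tool_pos: [0.5735, -0.0018, 0.2429]
tcp_rot: [-1.409, -2.797, 0.0]
ft_force: [0.4, 0.9, -0.4]
opening: 0.0574
```

>>> {"name": "play_rows", "arguments": {
  "steps": [4,0,0,0,0,0,3,0,0,0,0,0,0,0,2,0,0,0,0,0,2,0,0,0,0,0,0,0,0,0]
}}

```text
clock: 19.1
tool_pos: [0.5206, 0.0666, 0.2048]
tcp_rot: [-1.394, -2.803, -0.003]
ft_force: [-0.7, -0.1, 0.2]
opening: 0.0178
```

```bash
python3 st.py
```

```text
19.1 [0.5206 0.0666 0.2048] xang 127.13 z [-0.009  0.007 -1.   ] F [-0.7 -0.1  0.2]
lid along 0.0869 lat -0.0021
tin along 0.0264 lat -0.0021
fix wx,wy -0.003 -0.011 yaw fix tool z 0.011 tip z 0.1208
```

>>> {"name": "play_rows", "arguments": {
  "steps": [-1.2,0.1,0,0,0,0,-1,0.1,0,0,0,0,0,0,1,0,0,0,0,0,1,0,0,0,0,0,0,0,0,0]
}}

```text
clock: 19.6
tool_pos: [0.5376, 0.0487, 0.1856]
tcp_rot: [-1.395, -2.806, -0.005]
ft_force: [0.4, -0.3, 0.1]
opening: 0.0004
```

```bash
python3 st.py
```

```text
19.6 [0.5376 0.0487 0.1856] xang 127.12 z [-0.006  0.006 -1.   ] F [ 0.4 -0.3  0.1]
lid along 0.0624 lat 0.0009
tin along 0.002 lat 0.0009
fix wx,wy -0.001 -0.009 yaw fix tool z 0.011 tip z 0.1016
```

>>> {"name": "play_rows", "arguments": {
  "steps": [0,0,0.5,0,0,0,0,0,0.2,0,0,0,0,0,0.15,0,0,0]
}}

```text
clock: 19.9
tool_pos: [0.5374, 0.0486, 0.176]
tcp_rot: [-1.396, -2.805, -0.005]
ft_force: [-0.3, 0.3, -0.1]
opening: 0.0005
```

>>> {"name": "play_rows", "arguments": {
  "steps": [0,0,0.15,0,0,0,0,0,0.1,0,0,0]
}}

```text
clock: 20.1
tool_pos: [0.5373, 0.0486, 0.1759]
tcp_rot: [-1.395, -2.806, -0.004]
ft_force: [-1.1, -0.7, 6.1]
opening: 0.0007
```

The centre of the lid top is at 0.092 m under 6 N, which is the seated height. Retracting.

>>> {"name": "play_rows", "arguments": {
  "steps": [0,0,-0.5,0,0,0,0,0,-3,0,0,0,0,0,-4,0,0,0,-4,0,-4,0,0,0,-4,0,-2,0,0,0]
}}

```text
clock: 20.6
tool_pos: [0.5808, -0.0093, 0.3085]
tcp_rot: [-1.383, -2.803, -0.002]
ft_force: [-0.0, 0.0, 0.5]
opening: 0.0003
```

>>> {"name": "play_rows", "arguments": {
  "steps": [-3,0,0,0,0,0,0,0,0,0,0,0,0,0,0,0,0,0]
}}

```text
clock: 20.9
tool_pos: [0.6032, -0.0376, 0.3133]
tcp_rot: [-1.392, -2.81, -0.005]
ft_force: [-0.2, 1.1, 0.2]
opening: 0.0006
```

```bash
python3 st.py
python3 - <<'E'
from h import *
snap('scene','c20');snap('side','s20');snap('wrist','w20')
im=cv2.imread('pics/c20.png');a=cv2.resize(im[150:260,200:370],None,fx=2.3,fy=2.3,interpolation=cv2.INTER_CUBIC)
im=cv2.imread('pics/s20.png');b=cv2.resize(im[180:290,220:390],None,fx=2.3,fy=2.3,interpolation=cv2.INTER_CUBIC)
c=cv2.imread('pics/w20.png'); c=cv2.resize(c,(480,300)); t=np.hstack([a,b]); c=cv2.copyMakeBorder(c,0,0,0,t.shape[1]-480,0)
cv2.imwrite('pics/f20.png',np.vstack([t,c]))
E
```

```text
20.9 [ 0.6032 -0.0376  0.3133] xang 127.31 z [-0.004  0.005 -1.   ] F [-0.2  1.1  0.2]
lid along -0.046 lat 0.0022
tin along -0.1064 lat 0.0022
fix wx,wy -0.0 -0.007 yaw fix tool z 0.014 tip z 0.2293
```

View pics/f20.png

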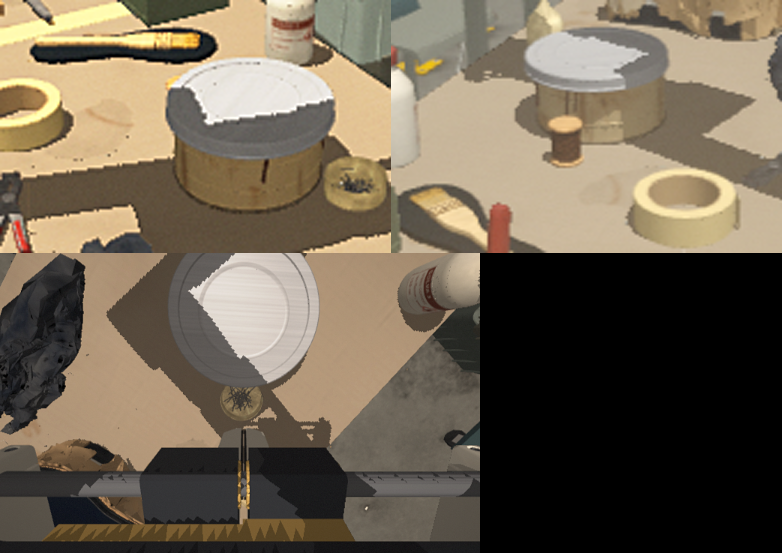

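Run:
```python
from q import *
w=load('w20')
im=cv2.imread('pics/w20.png'); cv2.imwrite('pics/w20z.png',cv2.resize(im[0:190,210:440],None,fx=3,fy=3,interpolation=cv2.INTER_CUBIC))
T=np.array([.539,.0474]);th=np.radians(np.arange(0,360,1.))
for n,x0,y0,fx,fy in (('c20',265,165,8,7),('s20',270,185,8,8)):
    d=load(n); im=cv2.imread(f'pics/{n}.png')
    im=cv2.resize(im[165:250,265:355] if n=='c20' else im[185:250,270:370],None,fx=fx,fy=fy,interpolation=cv2.INTER_CUBIC)
    for z,r,col in ((.075,.0925,(0,0,255)),(.092,.0925,(255,0,0))):
        q=proj(d,np.c_[T[0]+r*np.cos(th),T[1]+r*np.sin(th),np.full(360,z)])
        q=np.c_[(q[:,0]-x0+.44)*fx,(q[:,1]-y0+.44)*fy]
        for p in q: cv2.circle(im,tuple(int(t) for t in p),1,col,-1)
    cv2.imwrite(f'pics/{n}o.png',im)
```

```text
(no output)
```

View pics/s20o.png

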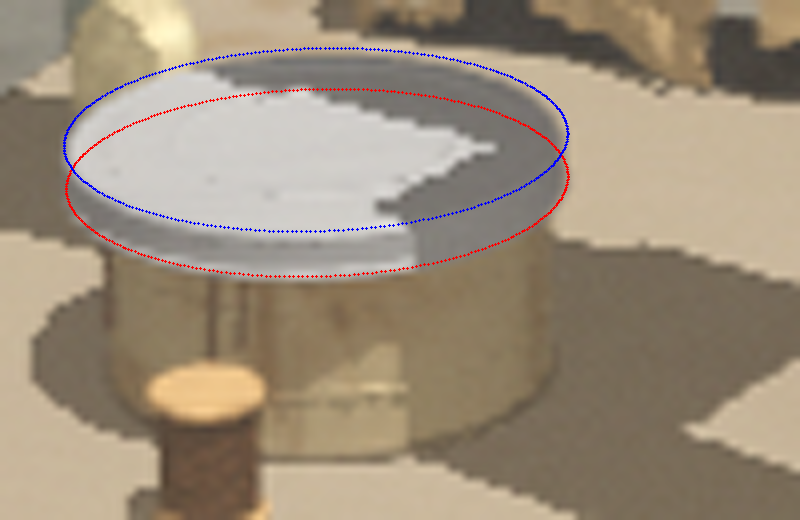

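View pics/c20o.png

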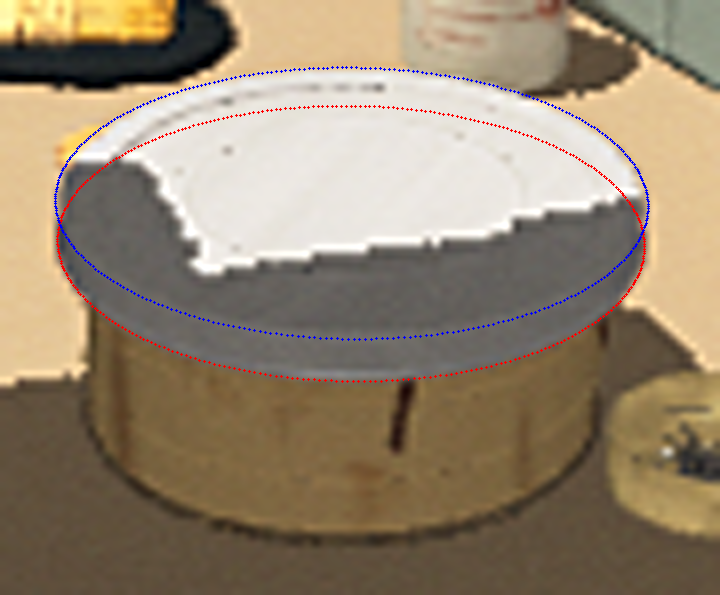

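View pics/w20z.png

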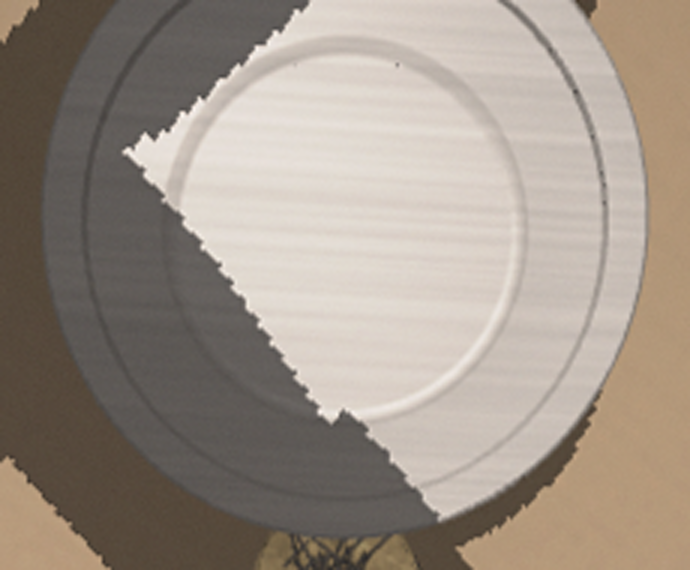

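The images fit a seated level lid to about 1 px. As a last check I'll touch the far (+v) side, where a perched skirt would read about 10 mm high.

>>> {"name": "play_rows", "arguments": {
  "steps": [3.5,2,4,0,0,0,3.5,2,4,0,0,0,3.2,1.8,2.5,0,0,0,0,0,1,0,0,0,0,0,0,0,0,0]
}}

```text
clock: 21.55
tool_pos: [0.583, 0.0795, 0.2016]
tcp_rot: [-1.385, -2.812, -0.002]
ft_force: [0.8, -0.4, -0.2]
opening: 0.0004
```

```bash
python3 st.py
```

```text
21.55 [0.583  0.0795 0.2016] xang 127.56 z [-0.006  0.004 -1.   ] F [ 0.8 -0.4 -0.2]
lid along 0.0601 lat 0.0558
tin along -0.0004 lat 0.0558
fix wx,wy -0.002 -0.007 yaw fix tool z 0.019 tip z 0.1176
```

>>> {"name": "play_rows", "arguments": {
  "steps": [0,0,1,0,0,0,0,0,0.7,0,0,0,0,0,0.3,0,0,0]
}}

```text
clock: 21.85
tool_pos: [0.5839, 0.0786, 0.1826]
tcp_rot: [-1.386, -2.815, -0.003]
ft_force: [1.0, 0.4, 0.6]
opening: 0.0004
```

>>> {"name": "play_rows", "arguments": {
  "steps": [0,0,0.2,0,0,0,0,0,0.2,0,0,0]
}}

```text
clock: 22.05
tool_pos: [0.5847, 0.0771, 0.1789]
tcp_rot: [-1.39, -2.815, -0.004]
ft_force: [0.2, 0.6, -0.1]
opening: 0.0003
```

>>> {"name": "play_rows", "arguments": {
  "steps": [0,0,0.2,0,0,0,0,0,0.15,0,0,0]
}}

```text
clock: 22.25
tool_pos: [0.5853, 0.0762, 0.1758]
tcp_rot: [-1.392, -2.815, -0.005]
ft_force: [-4.0, 1.0, 13.0]
opening: 0.0002
```

>>> {"name": "play_rows", "arguments": {
  "steps": [0,0,0.1,0,0,0]
}}

```text
clock: 22.35
tool_pos: [0.5853, 0.0763, 0.1759]
tcp_rot: [-1.393, -2.815, -0.005]
ft_force: [-5.3, 0.9, 13.0]
opening: 0.0008
```

The +v side also reads 0.0918 m, the same as the centre, so the lid is level and home. Retracting and handing in.

>>> {"name": "play_rows", "arguments": {
  "steps": [0,0,-0.5,0,0,0,0,0,-3,0,0,0,0,0,-4,0,0,0,0,0,-4,0,0,0,0,0,-2,0,0,0]
}}

```text
clock: 22.85
tool_pos: [0.5837, 0.0756, 0.3125]
tcp_rot: [-1.39, -2.808, -0.001]
ft_force: [-0.2, 0.6, -0.1]
opening: 0.0005
```

>>> {"name": "play_rows", "arguments": {
  "steps": [0,0,0,0,0,0,0,0,0,0,0,0,0,0,0,0,0,0,0,0,0,0,0,0,0,0,0,0,0,0]
}}

```text
clock: 23.35
tool_pos: [0.5837, 0.0756, 0.312]
tcp_rot: [-1.391, -2.809, -0.001]
ft_force: [-0.2, -0.6, 0.1]
opening: 0.0005
```

```bash
python3 st.py
python3 - <<'E'
from h import *
snap('scene','c30');snap('side','s30')
a=cv2.imread('pics/c30.png');b=cv2.imread('pics/s30.png')
cv2.imwrite('pics/f30.png',np.hstack([cv2.resize(a[140:270,190:380],None,fx=2,fy=2),cv2.resize(b[170:300,210:400],None,fx=2,fy=2)]))
E
```

```text
23.35 [0.5837 0.0756 0.312 ] xang 127.33 z [-0.006  0.004 -1.   ] F [-0.2 -0.6  0.1]
lid along 0.0566 lat 0.0539
tin along -0.0039 lat 0.0539
fix wx,wy -0.002 -0.006 yaw fix tool z 0.015 tip z 0.228
```

View pics/f30.png

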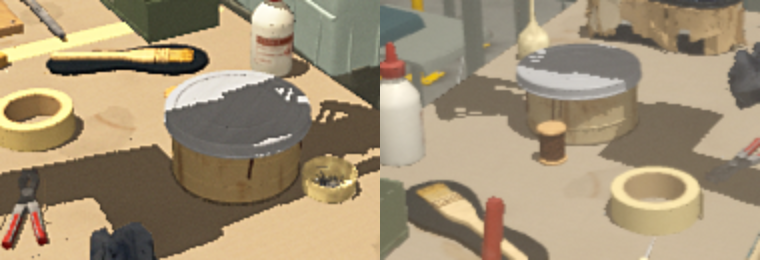

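The lid sits level on the tin at about (238,110) in the left panel and (578,75) in the right. The brush is on the insole and the other things stand where they were.

```bash
python3 -c "
from h import *
print(order.sign_off())"
```

```text
the job is handed in; nothing more can be done
None
```

I laid the brush flat on the insole, then pushed the lid in and up with both fingertips until it dropped over the rim. The job is handed in, at about 23 s on the clock; the hand-in gave no verdict.

**Brush:** The first grasp missed because I lifted before the fingers had shut. It did no harm, and the second grasp held. The bristles measure about 75–84 mm along and 1–10 mm across from the insole's origin, inside the limits.

**Lid:** Light presses on the centre and on one side both met its top at about 92 mm, the seated height. The camera images fit a level, seated lid to about 1 pixel, which is about 3 mm in the side view.

**Where the checks disagreed:** The two fixed cameras put the lid about 4 mm off the tin's axis. A fully seated lid can only be about 3 mm off, so I put the difference down to camera error; the limit is 8 mm.

**Everything else:** In the last pictures the tin looked upright and in place, and the spool, tack tin, bottle, oiler and tape roll looked unmoved. The robot was clear of everything when I handed in.

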